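# Couple the camlock cap onto the adaptor in the vise

### The arm

A 7-joint arm with a two-finger parallel gripper is mounted at the origin on the work surface. World frame = base frame: x ahead of the robot, y to its left, z up, the work surface at z = 0. Lengths are in mm, angles in rad, forces in N, time in s.
With the tool pointing down it reaches from about 425 to 875 mm from the base axis. Payload 4.7 kg.
Tool frame: the origin (TCP) lies on the centre line of the jaws, within the pads' length; the fingertips stand 22 mm ahead of it and the grasp point (between the pads) lies 3 mm ahead of it; z points along the fingers, y is the direction in which the jaws open and shut (so a half turn about z gives the same grasp; the last joint's range is limited). The gripper opens to 87 mm and grips with 3 to 60 N. Pads are 19 mm wide; open, the fingers measure 117 mm over their backs; the gripper's body (75 mm by 190 mm) begins 51 mm behind the grasp point.
Start: joints at [-1.187, 0.321, -0.07, 1.45, 0.023, 1.371, -0.057], TCP at [234.956, 606.069, 244.587] pointing down, gripper open.
Joint ranges: [-2.86, 2.86], [-0.3, 2.09], [-1.38, 1.24], [0.06, 2.45], [-1.56, 4.7], [0.09, 2.05], [-2.69, 2.69]. Speed limits (rad/s): [2.57, 2.57, 3.14, 3.14, 3.14, 3.14, 3.14].

### API

Orientations are given as a unit quaternion [x, y, z, w].
In Python, from bench import * gives the robot as it stands.
- The arm moves only by the tool move_arm, never from a script. Its argument "motion" is a list of rows, each a list of 7 numbers: the shift along the tool's x, y, z in cm, then the turn, a rotation vector about the tool's x, y, z in rad, then the opening, from 0 (shut) to 1 (fully open). In form: [[x, y, z, wx, wy, wz, claw], ...]. A call has 1 to 10 rows; each row is the pose to reach, as a shift and turn from the pose commanded when the call began, along the tool's axes at that moment; what a row does not reach only later rows make up. A row lasts 1/10 s, in which the tool goes at most 50 mm and 8.59 degrees, less where a joint would pass 70% of its speed; a pose out of reach is approached as far as the arm can. A call with a gripper value outside its range is refused whole. The fingers move at their own pace and stop on an object; "force" is the grip in N (left out, the last holds). Time passes only in rows, so rows that repeat a pose let the fingers close. It gives the time, the measured TCP pose, the force and the opening at its end, in the units of the state.
- get_state(): the state, without advancing time (a new reading comes with each control period).
- read_camera(name): name is "scene" or "side" or "wrist"; returns a dict with "img" (384x512x3 uint8, blue, green, red), "fovy" (degrees; the focal length in pixels is half the picture's height over the tangent of half this angle, whatever the lens; pixels are square), "cx", "cy" (the principal point, pixels), "origin" and "attitude" of the camera in the world. Camera axes: x right, y down, z forward; pixel columns grow to the right and rows downward; lengths in mm; the calibration is good to about 2 mm. A picture is of the moment at which its call begins. There is no depth.
- hand_in(): hands the job in, once; it reports no verdict.
The state is a dict: "clock": time; "joints": joint angles; "joint_velocities": joint speeds; "effort": joint torques, N m; "ee_pos": TCP position; "orientation": TCP orientation; "wrist_force": force on the tool from outside, world axes, zero at the start; "wrist_torque": the same for the moment, N m; "finger_gap": opening from 0.0 (shut) to 1.0 (fully open).
Only numpy, scipy, OpenCV 4.12 (cv2) and the standard library are available. Lean on these libraries where they do the work, as an engineer would, in place of code of your own. Each camera call takes 0.05 s, during which the arm holds its last target.

### The job

Turn the aluminium camlock coupling mouth-down and push it (do not drop it) fully home onto the brass grooved adaptor that is clamped in the vise, its two cam arms to the open sides of the vise, not over the jaws. Then swing its two cam arms fully down, one after the other, and let go, leaving the tin, the bottle, the pipe sleeve and the wrench where they are.

Things in the scene. Friction and masses are not known exactly. Their poses are not given: they have to be found in the camera images.
- coupling_mid (a point): Camlock coupling, aluminium, 92 mm long, centre on its axis 46 mm from either end. Its x axis runs along the axis towards the open mouth, y to the left cam arm, z completes (up as it lies at the start). Eight-sided body 54 mm across flats over the first 60 mm from the mouth, bore 39 mm wide and 54 mm deep; the other 32 mm is the tail, 36 mm square. Mass 0.4 to 0.6 kg. Starts lying on a flat.
- coupling_mouth (a point): Centre of the coupling's open mouth, in the plane of its rim, 46 mm along +x from its centre. Axes as coupling_mid.
- coupling_tail (a point): Grip point: centre of the coupling's 36 mm square tail block (34 mm long), on the axis 75 mm from the mouth and 17 mm from the tail's end face. Its flat sides face y and z of the coupling. Axes as coupling_mid.
- cam_left (a joint): Cam arm on the coupling's left (+y) side, steel, 70 mm long, 9 mm thick, 12 mm wide. Its pivot lies 24 mm from the mouth and 30 mm to the side of the axis. 0: sticks straight out sideways; negative leans to the tail; grows as it swings towards the mouth (down when the mouth is down), stop at 1.15 = fully down. Stiff (0.1 N m), stays where left; its nose then enters the groove.
- cam_right (a joint): Cam arm on the coupling's right (-y) side, steel, 70 mm long, 9 mm thick, 12 mm wide. Its pivot lies 24 mm from the mouth and 30 mm to the side of the axis. 0: sticks straight out sideways; negative leans to the tail; grows as it swings towards the mouth (down when the mouth is down), stop at 1.15 = fully down. Stiff (0.1 N m), stays where left; its nose then enters the groove.
- cam_left_tip (a point): Outer end of the left cam arm, 60 mm from its pivot, on the arm's middle line (a 20 mm disc there, 9 mm thick in the swing direction).
- cam_right_tip (a point): Outer end of the right cam arm, 60 mm from its pivot, on the arm's middle line (a 20 mm disc there, 9 mm thick in the swing direction).
- vise: Fixed red vise, origin on the bench under the adaptor's axis, z up. Base 160 mm (x) by 76 mm (y), 34 mm high, then 100 x 60 mm to 60 mm high; two jaws on its +x and -x sides, from 24 to 71 mm off the axis, 56 mm wide in y, 93 mm high. Its y sides are open: the cam arms must point along its +y and -y (within about 0.3 rad) to swing down.
- shoulder (a point): On the adaptor's axis at the height of its shoulder, 105 mm above the bench: the coupling's rim is home in this plane. The brass adaptor rises 54 mm above it: 36 mm across, groove 26 mm across from 8 to 32 mm up, the top 10 mm tapering to 24 mm across. Axes as the vise.
- seal (a joint): Black rubber seal ring (58 mm across) round the shoulder: 0 stands 6 mm proud of the shoulder plane, 0.006 pressed down flush by the coupling's rim. Yields at about 10 N in all (the coupling's own weight is not enough) and stays down.
- chest: Fixed grey parts chest, 90 mm deep (x), 220 mm wide (y), 130 mm high. Origin on the bench 137 mm in front of its drawer face: the chest fills x from -230 to -135 mm of this frame, y from -110 to 110. The coupling starts near this origin, lying, its tail towards the chest.
- tin_mid (a point): Centre of a round brass tin with a clear lid, 76 mm across, 46 mm high, loose, upright on the bench (bystander).
- bottle_mid (a point): Centre of a blue bottle, 48 mm across, 100 mm high, loose, upright on the bench (bystander).
- sleeve_mid (a point): Centre of a plain steel pipe sleeve, 62 mm across, 60 mm high, loose, standing on end on the bench (bystander).
- wrench: Steel wrench, 180 mm long along its x, origin under its middle, lying loose on the bench (bystander).

How it is judged (in metres and radians):
On the way, in this order (a step that is already met when the one before it is completed fails the run):
1. the coupling is pushed fully home on the adaptor, mouth down, both arms still open (z of coupling_mouth in the frame of shoulder below 0.004 m and horizontal distance between coupling_mouth and shoulder below 0.004 m and angle between the x axis of coupling_mid and the z axis of vise, either way round below 0.06 rad and value of joint each of cam_left, cam_right below 0.6 rad), for 0.1 s.
2. one cam arm is swung fully down (value of joint any of cam_left, cam_right above 1 rad), for 0.1 s.
3. the other cam arm is swung down too (value of joint each of cam_left, cam_right above 1 rad), for 0.1 s.
At the end, for the whole second after the job is handed in: The coupling sits mouth-down on the adaptor, its mouth within 4 mm of the shoulder in height and 4 mm sideways, upright within 0.06 rad, and both arm joints read above 1.0 rad (all of step 3 and z of coupling_mouth in the frame of shoulder below 0.004 m and horizontal distance between coupling_mouth and shoulder below 0.004 m and angle between the x axis of coupling_mid and the z axis of vise, either way round below 0.06 rad and horizontal distance between coupling_mid and shoulder below 0.006 m); the robot touches nothing.
It fails at once if the tin, bottle, sleeve or wrench is moved by more than 40 mm, or one of the standing ones is tipped over (distance of any of tin_mid, bottle_mid, wrench, sleeve_mid from where it was at the start of the episode above 0.04 m or angle between any of tin_mid, bottle_mid, sleeve_mid's own z axis and vertical above 0.5 rad).
It fails at once if the coupling is dropped onto the adaptor (faster than 0.5 m/s while over it) (horizontal distance between coupling_mouth and shoulder below 0.02 m and z of coupling_mouth in the frame of shoulder below 0.06 m and linear speed of coupling above 0.5 m/s).
It also fails if it takes over 72 s, if anything falls off the work surface, if the arm or the gripper's body presses on something with over 40 N, if the wrist force passes 120 N, or if a joint passes its speed limit or range.

## Working session

There is one attempt and no reset: what is moved stays moved. The work goes in short steps, Python scripts to look and compute and a tool call to move; the robot and the scene stay as the last step left them, time stands still between calls to the robot, and variables do not carry over. Pictures are saved under pics/ and viewed, and the job is handed in when it is done.

Besides the shell and the picture viewer there is one more tool, called after ">>>" by a JSON object that holds its "method" and its "body". move_arm: Moves the arm, as the interface text tells. Its arguments: {"type":"object","properties":{"motion":{"type":"array","items":{"type":"array","items":{"type":"number"}}},"force":{"type":"number"}},"required":["motion"]}

```bash
ls; mkdir -p pics
python3 - <<'E'
from bench import *
import cv2
print(get_state())
for n in ["scene","side","wrist"]:
    c=read_camera(n); cv2.imwrite(f"pics/{n}0.png",c["img"]); print(n,{k:v for k,v in c.items() if k!="img"})
E
```

```text
pics
{'clock': 0.0, 'joints': array([-1.1869052 ,  0.32183952, -0.0700739 ,  1.45170277,  0.02265226,
        1.37078563, -0.0569359 ]), 'joint_velocities': array([ 7.09066688e-05, -7.48367933e-04, -1.04400046e-04,  9.31178744e-04,
        2.06751233e-04, -5.95037447e-04, -7.90994664e-05]), 'effort': array([ 1.97830145e-04, -4.91286027e+01, -4.03871695e-01, -3.12522769e+01,
       -6.39528804e-02,  4.35662933e-02,  1.62494939e-04]), 'ee_pos': array([234.80303377, 605.5505616 , 243.43673285]), 'orientation': array([ 1.83846030e-01,  9.82954570e-01, -9.68987672e-04, -1.03055243e-04]), 'wrist_force': array([ 0.28298886,  0.17054353, -0.4501423 ]), 'wrist_torque': array([-0.03253026,  0.03672123, -0.02754039]), 'finger_gap': 0.9953433475196914}
scene {'fovy': 52.15459343166531, 'cx': 253.28992460307802, 'cy': 193.59653938876068, 'origin': array([1153.16570532, -419.48143999,  694.15469241]), 'attitude': array([ 0.81906708,  0.40499819, -0.18052654, -0.36402713])}
side {'fovy': 42.09433914310389, 'cx': 243.52485815028507, 'cy': 186.83606321425725, 'origin': array([415.91722927, 812.35263441, 682.41123664]), 'attitude': array([-0.11267471,  0.88030818, -0.45649429,  0.0630467 ])}
wrist {'fovy': 69.78477008611159, 'cx': 259.4887925774163, 'cy': 190.6385087827846, 'origin': array([160.62807782, 633.230752  , 383.48327186]), 'attitude': array([0.81650763, 0.55931759, 0.08045137, 0.11834991])}
```

View pics/scene0.png

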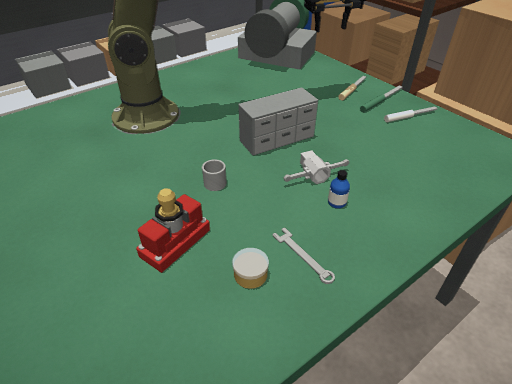

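View pics/side0.png

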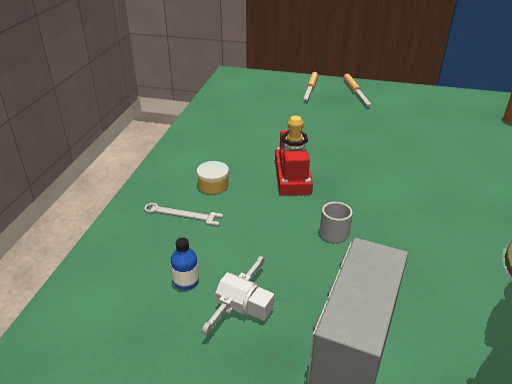

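View pics/wrist0.png

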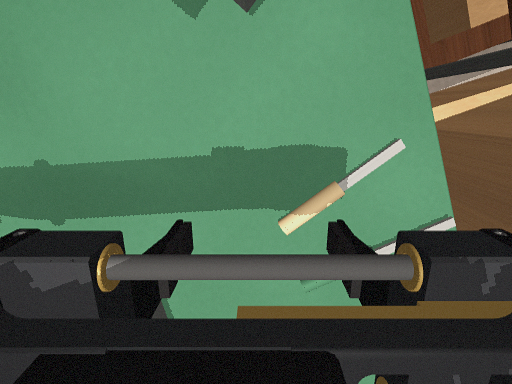

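```bash
cat > h.py <<'E'
import numpy as np, cv2
from scipy.spatial.transform import Rotation as R
from bench import *
def f(c): return c["img"].shape[0]/2/np.tan(np.radians(c["fovy"])/2)
def ray(c,u,v):
    d=np.array([(u-c["cx"])/f(c),(v-c["cy"])/f(c),1.]); d=R.from_quat(c["attitude"]).apply(d)
    return np.array(c["origin"]),d/np.linalg.norm(d)
def plane(c,u,v,z):
    o,d=ray(c,u,v); return o+d*(z-o[2])/d[2]
def tri(*obs):
    A=np.zeros((3,3));b=np.zeros(3);L=[]
    for c,u,v in obs:
        o,d=ray(c,u,v);P=np.eye(3)-np.outer(d,d);A+=P;b+=P@o;L.append((o,P))
    x=np.linalg.solve(A,b); return x,[np.linalg.norm(P@(x-o)) for o,P in L]
def proj(c,p):
    q=R.from_quat(c["attitude"]).inv().apply(np.asarray(p,float)-c["origin"]); return np.array([c["cx"],c["cy"]])+f(c)*q[...,:2]/q[...,2:]
def crop(c,x0,y0,x1,y1,s,fn):
    im=cv2.resize(c["img"][y0:y1,x0:x1],None,fx=s,fy=s,interpolation=cv2.INTER_CUBIC)
    for x in range((x0+9)//10*10,x1,10):
        cv2.line(im,((x-x0)*s,0),((x-x0)*s,4 if x%50 else 12),(0,255,255),1)
        if x%20==0: cv2.putText(im,str(x),((x-x0)*s-8,22),0,.35,(0,255,255),1)
    for y in range((y0+9)//10*10,y1,10):
        cv2.line(im,(0,(y-y0)*s),(4,(y-y0)*s),(0,255,255),1)
        if y%20==0: cv2.putText(im,str(y),(8,(y-y0)*s+4),0,.35,(0,255,255),1)
    cv2.imwrite(fn,im)
E
python3 - <<'E'
from h import *
a=read_camera("scene"); b=read_camera("side")
crop(a,270,130,370,220,7,"pics/sc1.png"); crop(b,160,230,290,340,6,"pics/sd1.png")
crop(a,120,170,230,270,6,"pics/sc2.png"); crop(b,250,105,350,205,6,"pics/sd2.png")
import pickle; pickle.dump((a,b),open("c0.pkl","wb"))
E
```

```text
(no output)
```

View pics/sc1.png

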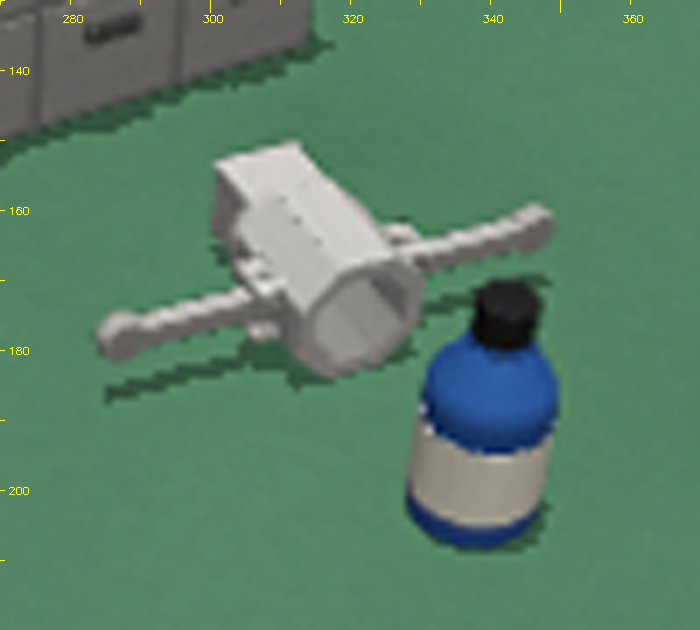

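View pics/sd1.png

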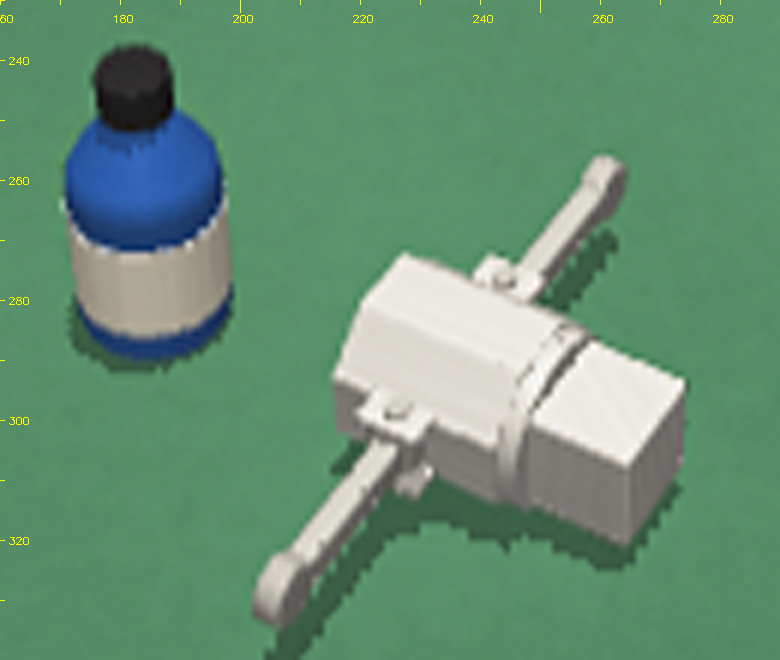

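View pics/sc2.png

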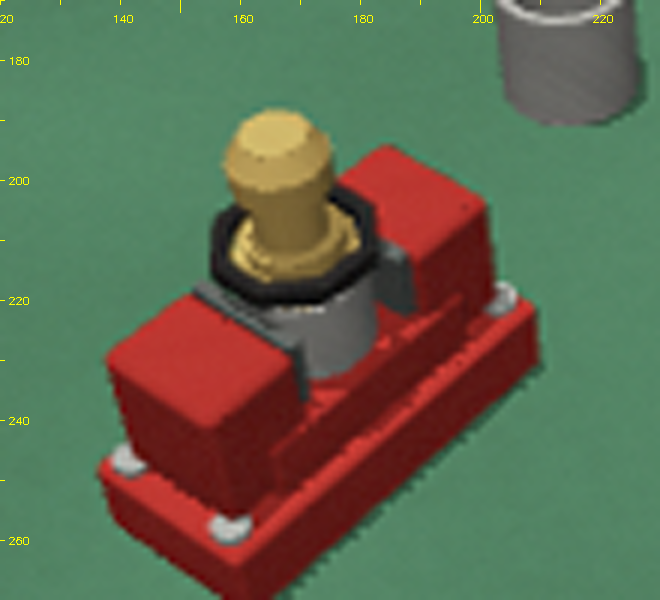

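View pics/sd2.png

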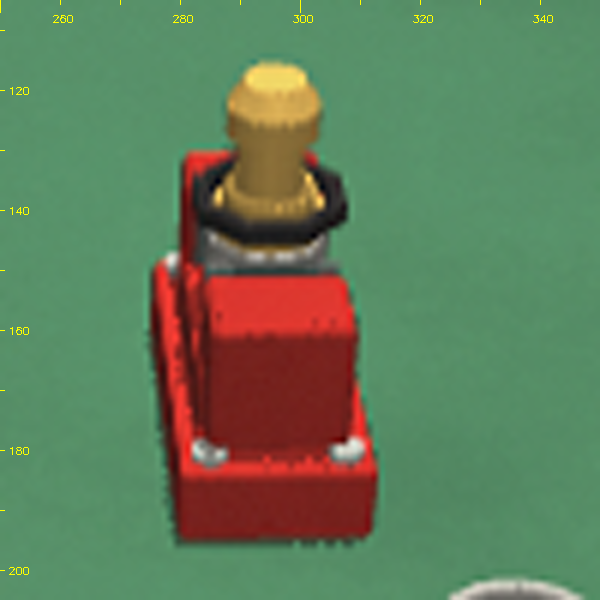

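Run:
```python
from h import *; import pickle
a,b=pickle.load(open("c0.pkl","rb"))
np.set_printoptions(precision=1,suppress=True)
print("adaptor top",tri((a,166.2,192.3),(b,295.8,118.2)),plane(a,166.2,192.3,159),plane(b,295.8,118.2,159))
print("tail top",[plane(b,u,v,45)[:2] for u,v in [(258.3,286.3),(274.2,293.7),(264.8,307.5),(248,298.3)]])
print("tail end scene",[plane(a,270+u/7,130+v/7,45)[:2] for u,v in [(215,163),(295,143)]])
t1=tri((a,287,178.1),(b,260.5,259.7));t2=tri((a,346.7,162.6),(b,206.5,328.3));print("tips",t1,t2)
print("mid tips",(t1[0]+t2[0])/2,t2[0]-t1[0],np.linalg.norm(t2[0]-t1[0]))
# mouth centre: scene ellipse
print("mouth",plane(a,270+360/7,130+318/7,27))
# vise jaw tops z=93 scene corners
for u,v in [(390,143),(487,203),(107,358),(208,428),(300,350)]: print("jaw",plane(a,120+u/6,170+v/6,93)[:2])
for u,v in [(203,277),(343,277),(356,333),(207,335)]: print("jaw side",plane(b,250+u/6,105+v/6,93)[:2])
print("base", [plane(a,120+u/6,170+v/6,34)[:2] for u,v in [(100,470),(240,565),(537,305)]])
print("bottle",plane(a,270+505/7,130+300/7,100),plane(b,160+134/6,230+60/6,100))
print("sleeve", plane(a,214.5,165,60), plane(b,336.5,212,60))
print("tin", plane(a,251,262,46), plane(b,213,171,46))
print("wrench",[plane(a,u,v,5)[:2] for u,v in [(327,276),(281,237)]],[plane(b,u,v,5)[:2] for u,v in [(152,209),(215,217)]])
print("chest",[plane(a,u,v,130)[:2] for u,v in [(315,93),(242,103),(251,124),(317,110)]])
```

```text
adaptor top (array([ 566.1, -198.2,  156.9]), [np.float64(1.1452701337304818), np.float64(1.14527013373052)]) [ 570.  -198.9  159. ] [ 564.9 -195.9  159. ]
tail top [array([551.6, 220.4]), array([521.4, 230.3]), array([530.1, 263.9]), array([562. , 251.4])]
tail end scene [array([527.7, 223.6]), array([537.2, 258.3])]
tips (array([568.4, 137.2,  26.6]), [np.float64(1.516668796224108), np.float64(1.5166687962242262)]) (array([617.5, 314.5,  25.3]), [np.float64(1.7268627756323438), np.float64(1.7268627756323223)])
mid tips [592.9 225.9  26. ] [ 49.  177.3  -1.2] 183.98315830590394
mouth [618.  217.7  27. ]
jaw [ 528.9 -140. ]
jaw [ 579.7 -128.2]
jaw [ 566.3 -273.8]
jaw [ 616.5 -260.7]
jaw [ 603.6 -218.9]
jaw side [ 582.  -155.9]
jaw side [ 530.5 -168.8]
jaw side [ 519.6 -130.3]
jaw side [ 572.7 -115.5]
base [array([ 558.2, -285.4]), array([ 627.8, -265. ]), array([ 584.4, -114.6])]
bottle [699.8 194.4 100. ] [695.4 197.1 100. ]
sleeve [443.   -6.2  60. ] [442.7  -2.4  60. ]
tin [ 746.6 -115.8   46. ] [ 737.7 -105.5   46. ]
wrench [array([848.7,   9.4]), array([705.2,   3.2])] [array([843.3,  15.4]), array([698.7,   8.1])]
chest [array([410.1, 379.9]), array([325.6, 170.6]), array([431.3, 123.3]), array([485.7, 314.7])]
```

```bash
cat >> h.py <<'E'
np.set_printoptions(precision=3,suppress=True)
def az(d): d=np.radians(d); return np.array([np.cos(d),np.sin(d),0])
def ori(y,z):
    z=z/np.linalg.norm(z); y=y-z*(y@z); y/=np.linalg.norm(y); return R.from_matrix(np.stack([np.cross(y,z),y,z],1))
def rel(p,q,s=None):
    s=s or get_state(); r0=R.from_quat(s["orientation"])
    print("clock %.2f pos"%s["clock"],s["ee_pos"],"z",r0.as_matrix()[:,2],"y",r0.as_matrix()[:,1],"j",s["joints"],"F",s["wrist_force"],"T",s["wrist_torque"],"gap %.3f"%s["finger_gap"])
    print("shift cm",r0.inv().apply(np.asarray(p)-s["ee_pos"])/10,"rot",(r0.inv()*q).as_rotvec())
UP=np.array([0,0,1.])
AX=-15.3; TH=np.radians(25)
XC=az(AX); YC=az(AX+90)
QG=ori(-YC,-UP*np.cos(TH)+XC*np.sin(TH)); ZG=QG.as_matrix()[:,2]
GP=np.array([543.8,239.6,30.]) # grasp point target
PG=GP-3*ZG
E
python3 - <<'E'
from h import *
print(PG,ZG); rel(PG-150*ZG,QG)
E
```

```text
[542.577 239.935  32.719] [ 0.408 -0.112 -0.906]
clock 0.25 pos [234.869 605.846 244.038] z [-0.    -0.001 -1.   ] y [ 0.361  0.932 -0.001] j [-1.187  0.321 -0.07   1.451  0.023  1.371 -0.057] F [ 0.581  0.485 -0.204] T [-0.029 -0.049  0.024] gap 1.004
shift cm [-35.608 -23.642   7.56 ] rot [-0.658  0.035  2.969]
```

>>> {"method": "move_arm", "body": {"motion": [[-18, -12, -2, 0, 0, 1.5, 1], [-18, -12, -2, 0, 0, 1.5, 1], [-18, -12, -2, 0, 0, 1.5, 1], [-18, -12, -2, 0, 0, 1.5, 1], [-18, -12, -2, 0, 0, 1.5, 1], [-18, -12, -2, 0, 0, 1.5, 1], [-18, -12, -2, 0, 0, 1.5, 1], [-18, -12, -2, 0, 0, 1.5, 1], [-18, -12, -2, 0, 0, 1.5, 1], [-18, -12, -2, 0, 0, 1.5, 1]], "force": 60}}

```text
clock: 1.25
ee_pos: [359.4, 429.0, 264.5]
orientation: [0.806, 0.591, -0.0, 0.0]
wrist_force: [0.0, 0.1, -1.0]
finger_gap: 1.002
```

Run:
```python
from h import *
rel(PG-170*ZG+[0,0,60],QG)
```

```text
clock 1.25 pos [359.363 429.02  264.541] z [-0. -0. -1.] y [ 0.954 -0.3   -0.   ] j [-1.06   0.118  0.152  1.657 -0.018  1.369 -1.211] F [ 0.029  0.069 -0.987] T [-0.126  0.175 -0.038] gap 1.002
shift cm [-12.804  15.977   1.775] rot [-0.334  0.347  1.506]
```

>>> {"method": "move_arm", "body": {"motion": [[-12.8, 16, 1.8, -0.334, 0.347, 1.506, 1], [-12.8, 16, 1.8, -0.334, 0.347, 1.506, 1], [-12.8, 16, 1.8, -0.334, 0.347, 1.506, 1], [-12.8, 16, 1.8, -0.334, 0.347, 1.506, 1], [-12.8, 16, 1.8, -0.334, 0.347, 1.506, 1], [-12.8, 16, 1.8, -0.334, 0.347, 1.506, 1], [-12.8, 16, 1.8, -0.334, 0.347, 1.506, 1], [-12.8, 16, 1.8, -0.334, 0.347, 1.506, 1], [-12.8, 16, 1.8, -0.334, 0.347, 1.506, 1], [-12.8, 16, 1.8, -0.334, 0.347, 1.506, 1]]}}

```text
clock: 2.25
ee_pos: [474.3, 259.5, 246.8]
orientation: [0.974, -0.087, 0.207, 0.027]
wrist_force: [-0.2, -1.0, 0.0]
finger_gap: 1.001
```

Run:
```python
from h import *
c=read_camera("wrist"); cv2.imwrite("pics/w1.png",c["img"])
c=read_camera("scene"); cv2.imwrite("pics/s1.png",c["img"])
rel(PG-80*ZG,QG)
```

```text
clock 2.35 pos [473.449 260.849 246.048] z [ 0.396 -0.088 -0.914] y [-0.177 -0.984  0.018] j [-0.89  -0.103  0.109  1.974  0.412  1.072 -2.689] F [ 0.287 -0.048  0.028] T [0.096 0.679 0.046] gap 1.000
shift cm [-2.234  0.277 14.423] rot [-0.02   0.018  0.088]
```

View pics/w1.png

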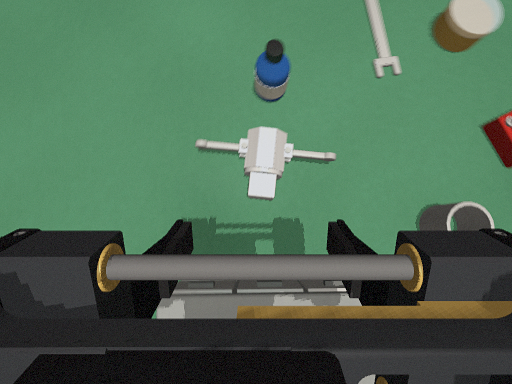

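View pics/s1.png

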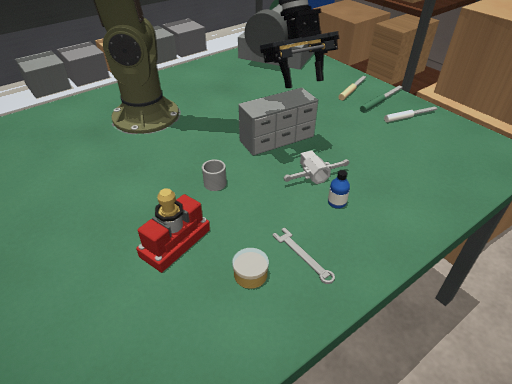

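>>> {"method": "move_arm", "body": {"motion": [[-2.2, 0.3, 14.4, -0.02, 0.02, 0.08, 1], [-2.2, 0.3, 14.4, -0.02, 0.02, 0.08, 1], [-2.2, 0.3, 14.4, -0.02, 0.02, 0.08, 1], [-2.2, 0.3, 14.4, -0.02, 0.02, 0.08, 1], [-2.2, 0.3, 14.4, -0.02, 0.02, 0.08, 1], [-2.2, 0.3, 14.4, -0.02, 0.02, 0.08, 1]]}}

```text
clock: 2.95
ee_pos: [483.9, 247.3, 219.7]
orientation: [0.967, -0.115, 0.224, 0.027]
wrist_force: [0.6, -0.3, 0.3]
finger_gap: 0.999
```

Run:
```python
from h import *
c=read_camera("wrist"); cv2.imwrite("pics/w2.png",c["img"])
import pickle; pickle.dump(c,open("cw2.pkl","wb"))
crop(c,160,60,370,220,3,"pics/w2c.png")
rel(PG,QG)
```

```text
clock 3.00 pos [483.838 244.49  217.506] z [ 0.424 -0.108 -0.899] y [-0.239 -0.971  0.004] j [ 0.214 -0.091 -0.913  2.     0.361  0.958 -2.692] F [-1.424  0.119 -2.526] T [ 0.048  0.776 -0.053] gap 1.000
shift cm [-2.848 -1.03  19.157] rot [-0.008 -0.016  0.025]
```

View pics/w2.png

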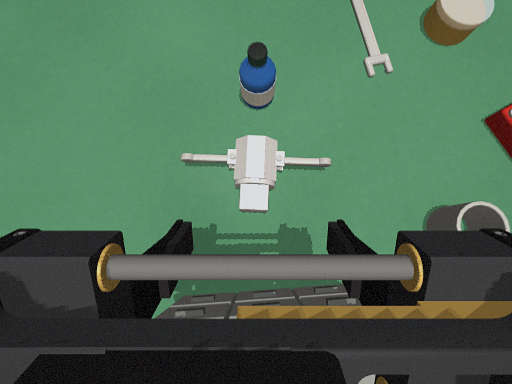

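```bash
cat > kin.py <<'E'
from h import *
import itertools
D=[([-1.187,.321,-.07,1.451,.023,1.371,-.057],[234.869,605.846,244.038],[0.183846,0.982954,-0.000968,-0.0001]),
([-1.06,.118,.152,1.657,-.018,1.369,-1.211],[359.363,429.02,264.541],[.806,.591,0,0]),
([-.89,-.103,.109,1.974,.412,1.072,-2.689],[473.449,260.849,246.048],ori(np.array([-.177,-.984,.018]),np.array([.396,-.088,-.914])).as_quat()),
([.214,-.091,-.913,2.0,.361,.958,-2.692],[483.838,244.49,217.506],ori(np.array([-.239,-.971,.004]),np.array([.424,-.108,-.899])).as_quat())]
def rots(j,s):
    r=R.identity();out=[]
    for k in range(7):
        r=r*R.from_rotvec(np.array([0,0,1.] if k%2==0 else [0,1.,0])*s[k]*j[k]); out.append(r)
    return out
if __name__=="__main__":
    res=[]
    for s in itertools.product([1,-1],repeat=4):
        S=[s[0],1,s[1],1,s[2],1,s[3]]
        # left const C about z for base? right const
        Qs=[(R.from_quat(q),rots(j,S)[-1]) for j,p,q in D]
        for b in np.radians([0,90,180,270]):
          B=R.from_rotvec([0,0,b]); 
          E=[ (B*m).inv()*q for q,m in Qs]
          mean=R.concatenate(E).mean(); err=max((mean.inv()*e).magnitude() for e in E)
          res.append((err,S,b,mean.as_rotvec()))
    res.sort(key=lambda t:t[0])
    for r in res[:5]: print(r)
E
python3 kin.py
```

```text
(0.001152714473769177, [-1, 1, -1, 1, -1, 1, -1], np.float64(0.0), array([-0.   ,  0.001,  1.57 ]))
(0.2340568392463252, [-1, 1, -1, 1, 1, 1, -1], np.float64(4.71238898038469), array([-0.041,  0.047, -0.18 ]))
(0.32954091737055946, [-1, 1, -1, 1, 1, 1, -1], np.float64(3.141592653589793), array([ 0.268, -0.044, -1.688]))
(0.3309638872319281, [-1, 1, -1, 1, -1, 1, -1], np.float64(4.71238898038469), array([0.208, 0.219, 0.047]))
(0.33238541956269524, [-1, 1, -1, 1, -1, 1, -1], np.float64(1.5707963267948966), array([-0.322, -0.337,  3.059]))
```

```bash
cat >> kin.py <<'E'
S=[-1,1,-1,1,-1,1,-1]; C=R.from_rotvec([0,0,np.pi/2])
def basis(j):
    r=rots(j,S); x=np.array([1.,0,0]);z=np.array([0,0,1.]);y=np.array([0,1.,0])
    return np.stack([z,r[2].apply(z),r[3].apply(z),r[5].apply(z), r[0].apply(y),r[2].apply(y),r[4].apply(y), r[5].apply(x)],1)
E
cat > fit.py <<'E'
from kin import *
for cols in ([0,1,2,3],[0,1,2,3,7],[0,1,2,3,4,5,6],list(range(8))):
    A=np.concatenate([basis(j)[:,cols] for j,p,q in D]);y=np.concatenate([p for j,p,q in D])
    x,*_=np.linalg.lstsq(A,y,rcond=None);print(cols,x,np.abs(A@x-y).max())
E
python3 fit.py
```

```text
[0, 1, 2, 3] [257.713 513.625 500.624 405.82 ] 27.2518763249779
[0, 1, 2, 3, 7] [259.554 511.766 531.66  394.537  29.333] 26.69437276058028
[0, 1, 2, 3, 4, 5, 6] [249.645 468.127 513.156 347.104 -16.115 -10.322   0.009] 0.33124013822668985
[0, 1, 2, 3, 4, 5, 6, 7] [249.272 468.271 514.529 346.592 -16.106  -9.052  -1.269   1.378] 0.3622014287977038
```

```bash
cat >> kin.py <<'E'
L=np.array([249.645,468.127,513.156,347.104,-16.115,-10.322,0.0])
LO=np.array([-2.86,-.3,-1.38,.06,-1.56,.09,-2.69]);HI=np.array([2.86,2.09,1.24,2.45,4.7,2.05,2.69])
def fk(j): return basis(j)[:,:7]@L, rots(j,S)[-1]*C
from scipy.optimize import least_squares
def ik(p,q,j0,w=0.02,m=0.08):
    def f(j):
        P,Q=fk(j); return np.concatenate([(P-p)/100,(Q.inv()*q).as_rotvec()*3,w*(j-j0)])
    r=least_squares(f,np.clip(j0,LO+m+1e-3,HI-m-1e-3),bounds=(LO+m,HI-m)); P,Q=fk(r.x)
    return r.x,np.linalg.norm(P-p),(Q.inv()*q).magnitude()
E
cat > plan.py <<'E'
from kin import *
rng=np.random.default_rng(0)
for TH in np.radians([0,10,15,20,25]):
  for sg in (1,-1):
    zg=-UP*np.cos(TH)+XC*np.sin(TH); qg=ori(sg*YC,zg); pg=GP-3*zg
    yf=az(195)*sg; zf=-UP*np.sin(TH)+az(-75)*np.cos(TH); qf=ori(yf,zf); pf=np.array([567.5,-197.5,180])+3*az(105)-3*zf
    for nm,p,q in (("grasp",pg,qg),("over",pf+[0,0,70],qf),("home",pf,qf)):
        best=[]
        for k in range(12):
            j0=rng.uniform(LO,HI) if k else np.array([-.3,.3,0,1.6,0,1.2,-2*0])
            j,e1,e2=ik(p,q,j0,w=0.001)
            if e1<1 and e2<.01: best.append(j)
        # choose nearest mid of ranges for j7,j5
        best.sort(key=lambda j:-np.min(np.minimum(j-LO,HI-j)))
        print(np.degrees(TH).round(),sg,nm,len(best),best[:2])
E
python3 plan.py
```

```text
0.0 1 grasp 5 [array([-0.092,  0.433, -0.442,  1.793,  0.22 ,  0.964,  0.679]), array([-0.275,  0.404, -0.22 ,  1.801,  0.106,  0.948,  0.764])]
0.0 1 over 8 [array([-0.968,  0.56 ,  0.707,  2.106,  1.302,  1.327,  2.209]), array([-0.12 ,  0.465, -0.252,  2.075,  1.567,  1.71 ,  2.18 ])]
0.0 1 home 8 [array([-0.907,  0.711,  0.63 ,  2.092,  1.264,  1.282,  2.085]), array([-1.031,  0.785,  0.776,  2.096,  1.185,  1.183,  2.117])]
0.0 -1 grasp 5 [array([-0.769,  0.409,  0.371,  1.821, -0.179,  0.945, -2.159]), array([ 0.062,  0.476, -0.635,  1.788,  0.331,  0.987, -2.543])]
0.0 -1 over 11 [array([-0.565,  0.459,  0.244,  2.092,  1.441,  1.53 , -0.961]), array([-0.608,  0.464,  0.292,  2.094,  1.429,  1.512, -0.96 ])]
0.0 -1 home 10 [array([-0.433,  0.599,  0.096,  2.076,  1.465,  1.564, -1.098]), array([-0.631,  0.622,  0.316,  2.083,  1.391,  1.458, -1.09 ])]
10.0 1 grasp 8 [array([-0.156,  0.353, -0.432,  1.911,  0.377,  0.822,  0.502]), array([-0.217,  0.343, -0.361,  1.913,  0.342,  0.814,  0.527])]
10.0 1 over 6 [array([-0.234,  0.337, -0.112,  2.072,  1.421,  1.521,  2.302]), arr
[... 2571 characters left out ...]
,  0.21 , -0.339,  2.02 ,  1.253,  1.38 ,  2.515]), array([-0.107,  0.198, -0.187,  2.026,  1.231,  1.354,  2.522])]
25.0 1 home 5 [array([ 0.574,  0.505, -0.976,  2.04 ,  1.504,  1.603,  2.339]), array([-0.28 ,  0.303,  0.   ,  2.069,  1.245,  1.274,  2.385])]
25.0 -1 grasp 7 [array([-1.409,  0.342,  0.839,  2.107,  0.171,  0.529, -2.61 ]), array([-1.409,  0.342,  0.839,  2.107,  0.171,  0.529, -2.61 ])]
25.0 -1 over 7 [array([ 0.183,  0.228, -0.503,  2.015,  1.28 ,  1.411, -0.634]), array([-0.227,  0.192, -0.057,  2.03 ,  1.213,  1.334, -0.613])]
25.0 -1 home 9 [array([ 0.238,  0.364, -0.575,  2.05 ,  1.37 ,  1.429, -0.789]), array([-0.15 ,  0.308, -0.143,  2.064,  1.273,  1.309, -0.765])]
```

>>> {"method": "move_arm", "body": {"motion": [[0, 0, -3, 0, 0, -1.5, 1], [0, 0, -3, 0, 0, -1.5, 1], [0, 0, -3, 0, 0, -1.5, 1], [0, 0, -3, 0, 0, -1.5, 1], [0, 0, -3, 0, 0, -1.5, 1], [0, 0, -3, 0, 0, -1.5, 1], [0, 0, -3, 0, 0, -1.5, 1], [0, 0, -3, 0, 0, -1.5, 1], [0, 0, -3, 0, 0, -1.5, 1], [0, 0, -3, 0, 0, -1.5, 1]]}}

```text
clock: 4.0
ee_pos: [470.8, 250.3, 246.8]
orientation: [0.784, 0.578, 0.144, 0.173]
wrist_force: [0.5, 0.0, 0.3]
finger_gap: 1.003
```

```bash
cat >> h.py <<'E'
TH=np.radians(12)
QG=ori(YC,-UP*np.cos(TH)+XC*np.sin(TH)); ZG=QG.as_matrix()[:,2]; PG=GP-3*ZG
E
python3 - <<'E'
from h import *
rel(PG-140*ZG,QG)
from kin import *
s=get_state(); p,q=fk(s["joints"]); print(p-s["ee_pos"],(q.inv()*R.from_quat(s["orientation"])).magnitude())
E
```

```text
clock 4.00 pos [470.782 250.332 246.756] z [ 0.426 -0.104 -0.899] y [ 0.857 -0.272  0.438] j [ 0.022 -0.134 -0.739  1.98   0.329  1.018 -1.165] F [0.501 0.023 0.292] T [ 0.024  0.584 -0.081] gap 1.003
shift cm [0.805 0.514 8.828] rot [ 0.205  0.18  -1.597]
[-0.24  -0.096 -0.079] 2.9901721968504993e-16
```

>>> {"method": "move_arm", "body": {"motion": [[0.8, 0.5, 8.8, 0.2, 0.18, -1.6, 1], [0.8, 0.5, 8.8, 0.2, 0.18, -1.6, 1], [0.8, 0.5, 8.8, 0.2, 0.18, -1.6, 1], [0.8, 0.5, 8.8, 0.2, 0.18, -1.6, 1], [0.8, 0.5, 8.8, 0.2, 0.18, -1.6, 1], [0.8, 0.5, 8.8, 0.2, 0.18, -1.6, 1], [0.8, 0.5, 8.8, 0.2, 0.18, -1.6, 1], [0.8, 0.5, 8.8, 0.2, 0.18, -1.6, 1], [0.8, 0.5, 8.8, 0.2, 0.18, -1.6, 1], [0.8, 0.5, 8.8, 0.2, 0.18, -1.6, 1]]}}

```text
clock: 5.0
ee_pos: [515.2, 247.0, 169.7]
orientation: [0.189, 0.975, -0.0, 0.113]
wrist_force: [-0.2, 0.2, 0.8]
finger_gap: 1.002
```

Run:
```python
from h import *
import pickle
c=read_camera("wrist"); cv2.imwrite("pics/w3.png",c["img"]); pickle.dump(c,open("cw3.pkl","wb"))
crop(c,170,60,390,230,3,"pics/w3c.png")
rel(PG-60*ZG,QG)
```

```text
clock 5.05 pos [515.797 247.175 169.828] z [ 0.221 -0.043 -0.974] y [0.365 0.93  0.041] j [ 0.115  0.144 -0.752  1.876  0.31   1.023  0.425] F [ 1.142 -0.002  1.233] T [ 0.113  0.144 -0.022] gap 0.999
shift cm [ 0.189 -0.147  7.977] rot [ 0.018  0.016 -0.113]
```

View pics/w3.png

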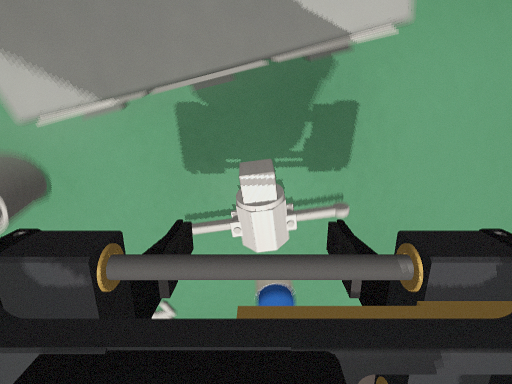

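View pics/w3c.png

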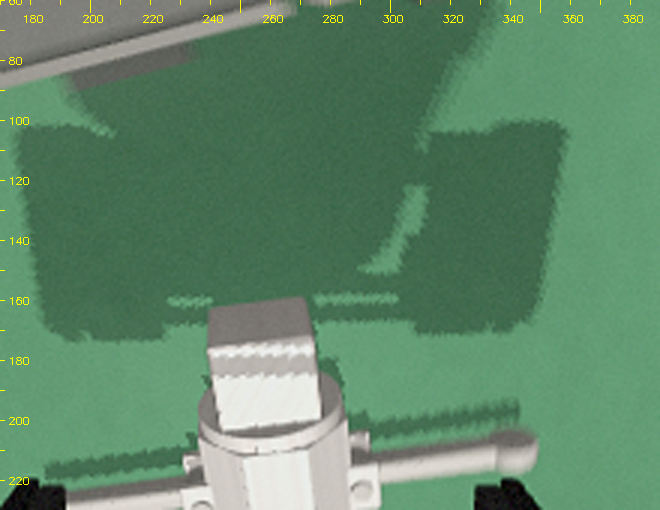

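Run:
```python
from h import *
import pickle
c=pickle.load(open("cw3.pkl","rb"))
P=[plane(c,170+u/3,60+v/3,45)[:2] for u,v in [(208,345),(313,333),(322,416),(218,430)]]
print(P, (P[0]+P[1])/2,(P[2]+P[3])/2)
print(plane(c,170+515/3,60+450/3,27), XC,GP)
d=[(P[i]-GP[:2])@np.array([XC[:2],YC[:2]]).T for i in range(4)];print(d)
```

```text
[array([519.03 , 228.598]), array([528.354, 261.855]), array([559.25 , 253.822]), array([550.326, 218.613])] [523.692 245.227] [554.788 236.217]
[613.783 315.158  27.   ] [ 0.965 -0.264  0.   ] [543.8 239.6  30. ]
[array([-20.989, -17.148]), array([-20.771,  17.39 ]), array([11.15 , 17.794]), array([ 11.832, -18.521])]
```

```bash
cat >> h.py <<'E'
GP=GP-3.5*XC; PG=GP-3*ZG
E
python3 - <<'E'
from h import *
rel(PG,QG)
E
```

```text
clock 5.05 pos [515.797 247.175 169.828] z [ 0.221 -0.043 -0.974] y [0.365 0.93  0.041] j [ 0.115  0.144 -0.752  1.876  0.31   1.023  0.425] F [ 1.142 -0.002  1.233] T [ 0.113  0.144 -0.022] gap 0.999
shift cm [ 0.618 -0.296 13.897] rot [ 0.018  0.016 -0.113]
```

Align first, then descend.

>>> {"method": "move_arm", "body": {"motion": [[0.6, -0.3, 3, 0.02, 0.02, -0.11, 1], [0.6, -0.3, 6, 0.02, 0.02, -0.11, 1], [0.6, -0.3, 8, 0.02, 0.02, -0.11, 1], [0.6, -0.3, 8, 0.02, 0.02, -0.11, 1], [0.6, -0.3, 8, 0.02, 0.02, -0.11, 1]]}}

```text
clock: 5.55
ee_pos: [526.0, 243.7, 90.4]
orientation: [0.139, 0.985, -0.014, 0.102]
wrist_force: [0.1, 0.2, 0.1]
finger_gap: 0.997
```

Run:
```python
from h import *
c=read_camera("side"); crop(c,150,180,350,340,4,"pics/sd3.png")
rel(PG,QG)
```

```text
clock 5.60 pos [526.419 244.195  91.263] z [ 0.199 -0.055 -0.979] y [0.276 0.961 0.002] j [ 0.078  0.283 -0.729  1.914  0.44   0.926  0.422] F [-0.013 -0.029  0.835] T [ 0.097  0.232 -0.006] gap 0.996
shift cm [-0.154  0.018  5.993] rot [-0.    -0.002 -0.013]
```

View pics/sd3.png

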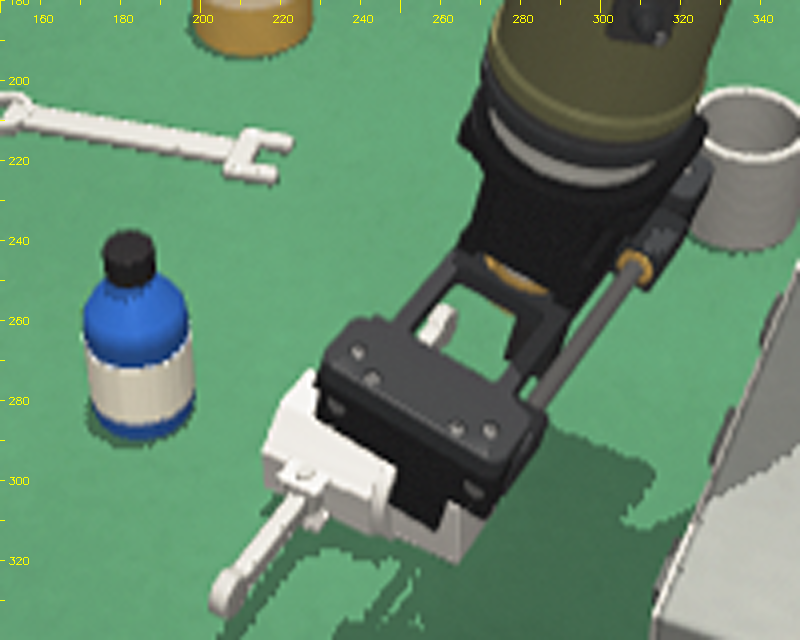

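Gripper clear of the chest, fingers straddling the tail. Descend.

>>> {"method": "move_arm", "body": {"motion": [[-0.15, 0, 2, 0, 0, 0, 1], [-0.15, 0, 4, 0, 0, 0, 1], [-0.15, 0, 5.5, 0, 0, 0, 1], [-0.15, 0, 6, 0, 0, 0, 1], [-0.15, 0, 6, 0, 0, 0, 1], [-0.15, 0, 6, 0, 0, 0, 1]]}}

```text
clock: 6.2
ee_pos: [539.7, 240.5, 32.8]
orientation: [0.138, 0.985, -0.013, 0.103]
wrist_force: [-0.9, 0.6, -0.6]
finger_gap: 0.999
```

Run:
```python
from h import *
rel(PG,QG)
```

```text
clock 6.20 pos [539.672 240.482  32.768] z [ 0.199 -0.054 -0.979] y [0.274 0.962 0.002] j [ 0.039  0.386 -0.679  1.932  0.544  0.837  0.35 ] F [-0.86   0.605 -0.588] T [ 0.07   0.223 -0.006] gap 0.999
shift cm [-0.012  0.024 -0.014] rot [ 0.    -0.002 -0.011]
```

>>> {"method": "move_arm", "body": {"motion": [[0, 0, 0, 0, 0, 0, 0], [0, 0, 0, 0, 0, 0, 0], [0, 0, 0, 0, 0, 0, 0], [0, 0, 0, 0, 0, 0, 0], [0, 0, 0, 0, 0, 0, 0], [0, 0, 0, 0, 0, 0, 0], [0, 0, 0, 0, 0, 0, 0], [0, 0, 0, 0, 0, 0, 0]], "force": 60}}

```text
clock: 7.0
ee_pos: [539.2, 240.5, 31.8]
orientation: [0.138, 0.985, -0.013, 0.102]
wrist_force: [0.1, 2.0, -0.7]
finger_gap: 0.411
```

Run:
```python
from h import *
rel(PG+[0,0,150],QG)
```

```text
clock 7.00 pos [539.161 240.501  31.823] z [ 0.198 -0.054 -0.979] y [0.274 0.962 0.002] j [ 0.039  0.387 -0.679  1.933  0.544  0.836  0.35 ] F [ 0.055  1.961 -0.742] T [0.232 0.278 0.044] gap 0.411
shift cm [ -3.152   0.068 -14.779] rot [-0.    -0.003 -0.011]
```

>>> {"method": "move_arm", "body": {"motion": [[-0.4, 0, -2, 0, 0, 0, 0], [-1, 0, -5, 0, 0, 0, 0], [-2, 0, -10, 0, 0, 0, 0], [-3, 0, -14, 0, 0, 0, 0], [-3.6, 0, -17, 0, 0, 0, 0], [-3.6, 0, -17, 0, 0, 0, 0], [-3.6, 0, -17, 0, 0, 0, 0]]}}

```text
clock: 7.7
ee_pos: [538.5, 238.9, 204.0]
orientation: [0.138, 0.985, -0.014, 0.101]
wrist_force: [-0.4, -1.0, -7.3]
finger_gap: 0.407
```

Run:
```python
from h import *
c=read_camera("side"); crop(c,120,130,350,300,3,"pics/sd4.png")
c=read_camera("scene"); crop(c,230,80,400,220,4,"pics/sc4.png")
rel(PG+[0,0,150],QG)
```

```text
clock 7.80 pos [537.74  238.339 202.236] z [ 0.192 -0.057 -0.98 ] y [ 0.275  0.961 -0.002] j [ 0.151  0.178 -0.77   1.776  0.311  1.127  0.571] F [-0.429  0.084 -5.053] T [ 0.206  0.622 -0.088] gap 0.409
shift cm [0.254 0.287 1.918] rot [-0.004 -0.008 -0.011]
```

View pics/sd4.png

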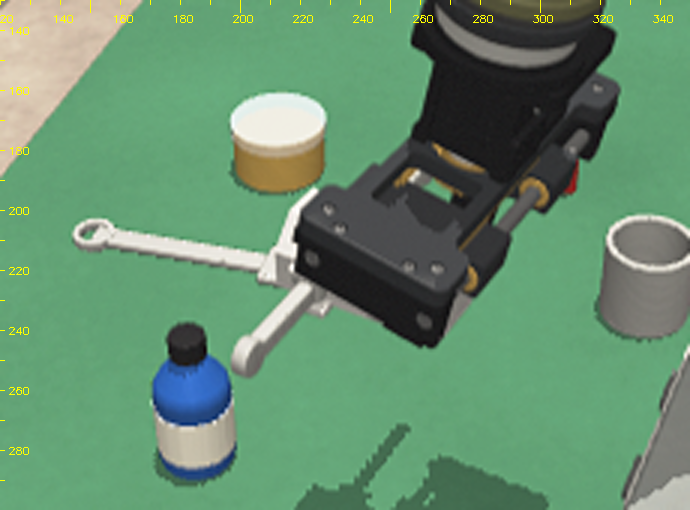

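View pics/sc4.png

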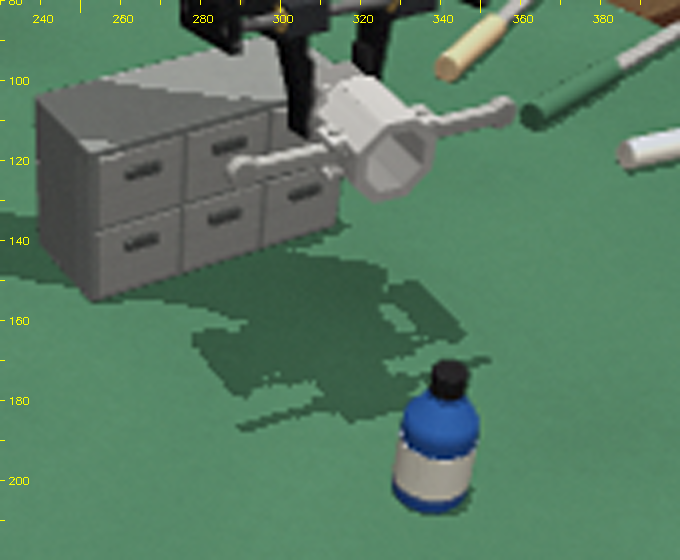

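```bash
cat >> h.py <<'E'
AD=np.array([567.5,-197.5,0]); VY=15.
QF=ori(az(180+VY),-UP*np.sin(TH)+az(VY-90)*np.cos(TH)); ZF=QF.as_matrix()[:,2]
# measured grasp offset in tool frame -> mouth; nominal: grip point (coupling x -29, z +3)
def PF(zm): # TCP for mouth height zm above bench, nominal grasp
    return AD+[0,0,zm+75]+3*az(VY+90)-3*ZF
E
python3 - <<'E'
from kin import *
from scipy.spatial.transform import Slerp
s=get_state(); p0=s["ee_pos"]; q0=R.from_quat(s["orientation"]); p1=PF(215); print(p1)
rel(p1,QF)
sl=Slerp([0,1],R.concatenate([q0,QF])); j=s["joints"]
for t in np.linspace(0,1,13):
    q=sl(t); p=p0+(p1-p0)*t+np.array([0,0,80*np.sin(np.pi*t)*0+ (60 if 0<t<1 else 0)])
    j,e1,e2=ik(p,q,j,w=.05,m=.05); print(t.round(2),j,round(e1,1),round(e2,3),q.as_matrix()[:,2])
E
```

```text
[ 565.964 -191.768  290.624]
clock 7.80 pos [537.74  238.339 202.236] z [ 0.192 -0.057 -0.98 ] y [ 0.275  0.961 -0.002] j [ 0.151  0.178 -0.77   1.776  0.311  1.127  0.571] F [-0.429  0.084 -5.053] T [ 0.206  0.622 -0.088] gap 0.409
shift cm [-15.992 -40.598  -5.662] rot [ 1.233  0.897 -1.886]
0.0 [ 0.151  0.179 -0.769  1.775  0.312  1.127  0.571] 0.0 0.0 [ 0.192 -0.057 -0.98 ]
0.08 [ 0.168  0.2   -0.769  1.615  0.318  1.389  0.789] 0.0 0.0 [ 0.098 -0.143 -0.985]
0.17 [ 0.156  0.264 -0.761  1.548  0.391  1.531  0.946] 0.0 0.0 [ 0.017 -0.239 -0.971]
0.25 [ 0.14   0.32  -0.752  1.497  0.475  1.657  1.103] 0.0 0.0 [-0.047 -0.343 -0.938]
0.33 [ 0.124  0.365 -0.742  1.467  0.568  1.761  1.264] 0.0 0.0 [-0.094 -0.45  -0.888]
0.42 [ 0.113  0.396 -0.732  1.46   0.67   1.84   1.431] 0.0 0.0 [-0.12  -0.556 -0.823]
0.5 [ 0.109  0.413 -0.723  1.479  0.777  1.891  1.601] 0.0 0.0 [-0.124 -0.656 -0.745]
0.58 [ 0.113  0.415 -0.714  1.522  0.888  1.915  1.772] 0.0 0.0 [-0.107 -0.746 -0.657]
0.67 [ 0.127  0.402 -0.705  1.587  0.999  1.91   1.939] 0.0 0.0 [-0.068 -0.823 -0.564]
0.75 [ 0.149  0.375 -0.696  1.672  1.11   1.878  2.101] 0.0 0.0 [-0.01  -0.883 -0.468]
0.83 [ 0.18   0.334 -0.685  1.771  1.219  1.818  2.255] 0.0 0.0 [ 0.065 -0.925 -0.375]
0.92 [ 0.22   0.278 -0.67   1.879  1.329  1.729  2.398] 0.0 0.0 [ 0.154 -0.946 -0.287]
1.0 [ 0.247  0.31  -0.637  2.033  1.482  1.631  2.404] 0.0 0.0 [ 0.253 -0.945 -0.208]
```

>>> {"method": "move_arm", "body": {"motion": [[-1.2, -2, -3, 0.06, 0.045, -0.094, 0], [-2.5, -4.5, -6, 0.123, 0.09, -0.189, 0], [-3.5, -7, -8, 0.185, 0.134, -0.283, 0], [-4.5, -9, -8.7, 0.247, 0.179, -0.377, 0], [-5.5, -11, -8.7, 0.308, 0.224, -0.471, 0], [-6.5, -13.5, -8.7, 0.37, 0.269, -0.566, 0], [-7.5, -16, -8.7, 0.432, 0.314, -0.66, 0], [-8.5, -18, -8.7, 0.493, 0.358, -0.754, 0], [-9.2, -20, -8.7, 0.555, 0.403, -0.849, 0], [-9.2, -20.3, -8.7, 0.617, 0.448, -0.943, 0]]}}

```text
clock: 8.8
ee_pos: [553.9, 20.9, 306.8]
orientation: [-0.291, 0.887, -0.314, -0.173]
wrist_force: [0.0, -0.4, -5.8]
finger_gap: 0.411
```

Run:
```python
from h import *
rel(PF(215),QF)
```

```text
clock 8.80 pos [553.932  20.939 306.83 ] z [-0.124 -0.657 -0.743] y [-0.624  0.634 -0.457] j [ 0.118  0.417 -0.731  1.477  0.784  1.893  1.602] F [ 0.036 -0.414 -5.796] T [ 1.543 -0.188 -0.03 ] gap 0.411
shift cm [  6.952 -13.494  15.037] rot [ 0.616  0.447 -0.944]
```

>>> {"method": "move_arm", "body": {"motion": [[0.7, -1.3, 1.5, 0.062, 0.045, -0.094, 0], [1.4, -2.7, 3, 0.123, 0.09, -0.189, 0], [2.1, -4, 4.5, 0.185, 0.134, -0.283, 0], [2.8, -5.4, 6, 0.247, 0.179, -0.377, 0], [3.5, -6.7, 7.5, 0.308, 0.224, -0.471, 0], [4.2, -8, 9, 0.37, 0.269, -0.566, 0], [4.9, -9.4, 10.5, 0.432, 0.314, -0.66, 0], [5.6, -10.7, 12, 0.493, 0.358, -0.754, 0], [6.3, -12, 13.5, 0.555, 0.403, -0.849, 0], [7, -13.5, 15, 0.616, 0.447, -0.944, 0]]}}

```text
clock: 9.8
ee_pos: [565.3, -188.1, 288.4]
orientation: [0.62, -0.471, 0.498, 0.381]
wrist_force: [-0.3, -0.1, -5.1]
finger_gap: 0.409
```

Run:
```python
from h import *
rel(PF(215),QF)
```

```text
clock 9.80 pos [ 565.264 -188.072  288.396] z [ 0.259 -0.942 -0.214] y [-0.964 -0.266  0.003] j [ 0.259  0.309 -0.657  2.038  1.481  1.629  2.405] F [-0.28  -0.138 -5.052] T [2.204 0.722 0.034] gap 0.409
shift cm [0.298 0.031 0.318] rot [-0.007  0.006  0.004]
```

>>> {"method": "move_arm", "body": {"motion": [[0.3, 0, 0.3, 0, 0, 0, 0], [0.3, 0, 0.3, 0, 0, 0, 0], [0.3, 0, 0.3, 0, 0, 0, 0]]}}

```text
clock: 10.1
ee_pos: [566.9, -190.7, 294.1]
orientation: [0.617, -0.475, 0.5, 0.379]
wrist_force: [-0.3, 0.8, -5.4]
finger_gap: 0.408
```

Run:
```python
from h import *; import pickle
a=read_camera("scene");b=read_camera("side"); s=get_state(); pickle.dump((a,b,s),open("c5.pkl","wb"))
crop(a,100,90,240,260,4,"pics/sc5.png");crop(b,220,20,370,180,4,"pics/sd5.png")
rel(PF(215),QF)
```

```text
clock 10.20 pos [ 567.162 -190.29   294.689] z [ 0.257 -0.943 -0.212] y [-0.965 -0.262 -0.007] j [ 0.264  0.303 -0.656  2.03   1.481  1.628  2.409] F [ 0.04 -0.74 -4.87] T [2.152 0.714 0.015] gap 0.408
shift cm [-0.373  0.157  0.195] rot [-0.004  0.004 -0.006]
```

View pics/sc5.png

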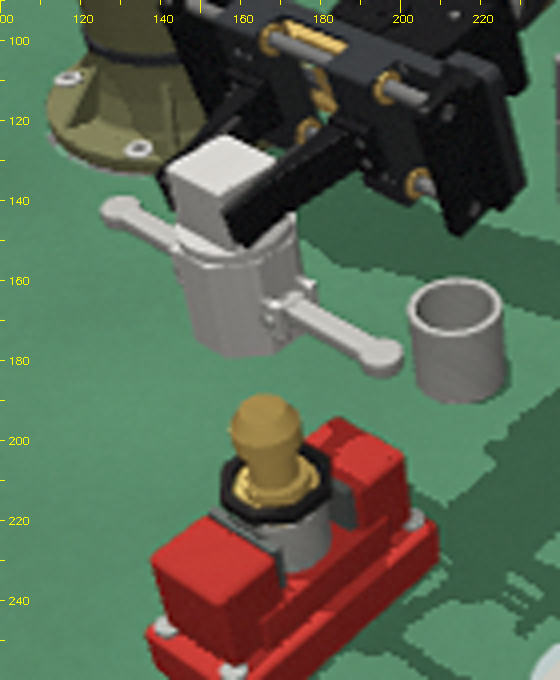

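View pics/sd5.png

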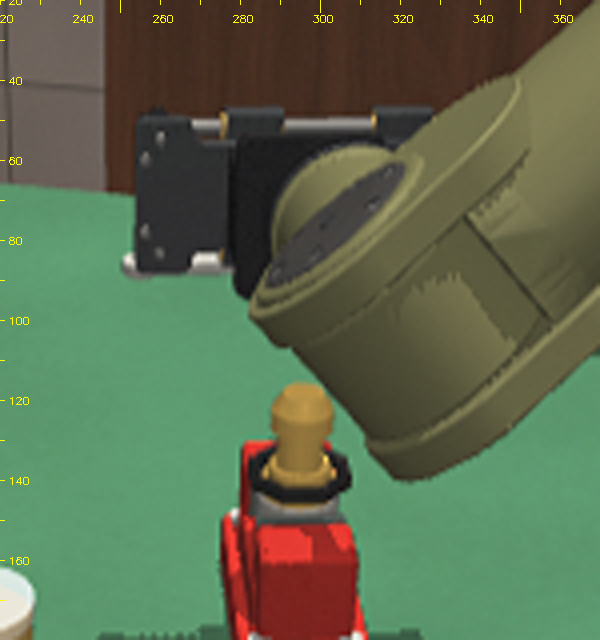

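```bash
cat > coup.py <<'E'
from h import *
# coupling pose in tool at grasp
tg=np.array([539.161,240.501,31.823]); qg=ori(np.array([.274,.962,.002]),np.array([.198,-.054,-.979]))
TE=np.array([523.6,245.1,27.0]); AXg=-15.3-0.6*0
Rc=R.from_matrix(np.stack([az(AXg),az(AXg+90),UP],1))
MID=TE+46*az(AXg)
MID_t=qg.inv().apply(MID-tg); MID_t[1]=0.0
Rc_t=qg.inv()*Rc
# jaws align the y faces: remove yaw so coupling y == tool y
m=Rc_t.as_matrix(); y=np.array([0,1.,0]); x=m[:,0]-y*m[1,0]; x/=np.linalg.norm(x); Rc_t=R.from_matrix(np.stack([x,y,np.cross(x,y)],1))
def coupling(s):
    q=R.from_quat(s["orientation"]); return s["ee_pos"]+q.apply(MID_t), q*Rc_t
def cp(s,*pts):
    m,q=coupling(s); return [m+q.apply(p) for p in pts]
E
python3 - <<'E'
from coup import *; import pickle
a,b,s=pickle.load(open("c5.pkl","rb")); s=get_state()
m,q=coupling(s); print(MID_t,q.as_matrix()); print("mouth",cp(s,[46,0,0]))
for n,p in dict(c1=[-46,18,18],c2=[-46,18,-18],c3=[-46,-18,-18],c4=[-46,-18,18],tipL=[22,90,0],tipR=[22,-90,0],mouth=[46,0,0]).items():
    w=cp(s,p)[0]; u=proj(a,w); print(n,w,u,(u-[100,90])*4)
print(proj(a,[567.5,-197.5,159]))
E
```

```text
[-28.149   0.     10.83 ] [[ 0.005 -0.965 -0.262]
 [ 0.009 -0.262  0.965]
 [-1.    -0.007  0.007]]
mouth [array([ 568.789, -194.298,  218.887])]
c1 [ 546.264 -182.419  310.884] [155.741 120.364] [222.966 121.457]
c2 [ 555.682 -217.165  310.633] [140.552 128.99 ] [162.208 155.962]
c3 [ 590.428 -207.749  310.88 ] [154.219 135.733] [216.875 182.93 ]
c4 [ 581.01  -173.003  311.132] [169.355 126.704] [277.419 146.816]
tipL [ 481.809 -218.043  242.266] [130.677 142.144] [122.708 208.577]
tipR [ 655.538 -170.963  243.505] [195.62  176.277] [382.478 345.107]
mouth [ 568.789 -194.298  218.887] [163.43  168.147] [253.72  312.586]
[166.238 191.388]
```

Run:
```python
from h import *; import pickle
a,b,s=pickle.load(open("c5.pkl","rb"))
crop(a,120,115,210,185,8,"pics/sc5b.png")
```

```text
(no output)
```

View pics/sc5b.png

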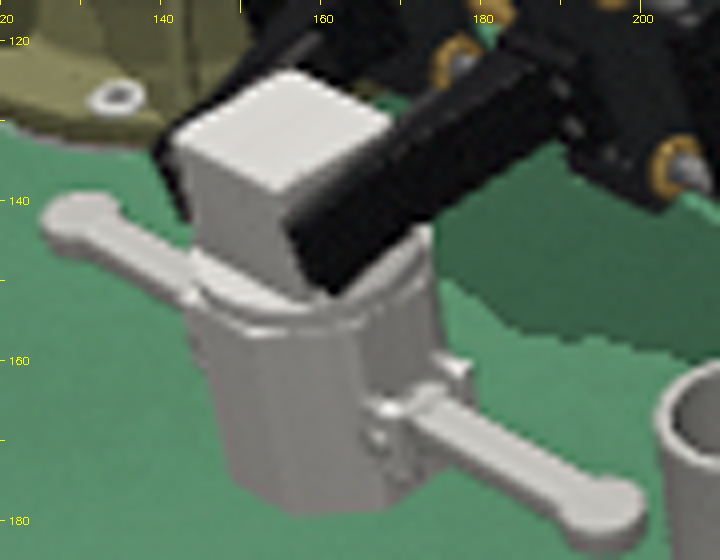

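```bash
cat >> coup.py <<'E'
MID_t=MID_t+Rc_t.apply([4.,0,0])
def go(x,y,zm,s=None):
    s=s or get_state(); m,q=coupling(s)
    qt=R.from_matrix(np.stack([-UP,az(180+VY),az(VY+90)],1))*Rc_t.inv()
    w=np.array([x,y,zm])-qt.apply(Rc_t.apply([46,0,0])+MID_t)
    print("mouth",cp(s,[46,0,0])[0],"tilt",q.as_matrix()[:,0]); rel(w,qt,s)
E
python3 - <<'E'
from coup import *
go(567.5,-197.8,168)
E
```

```text
mouth [ 568.808 -194.264  214.887] tilt [ 0.005  0.009 -1.   ]
clock 10.20 pos [ 567.162 -190.29   294.689] z [ 0.257 -0.943 -0.212] y [-0.965 -0.262 -0.007] j [ 0.264  0.303 -0.656  2.03   1.481  1.628  2.409] F [ 0.04 -0.74 -4.87] T [2.152 0.714 0.015] gap 0.408
shift cm [-4.531  0.195  1.24 ] rot [-0.004  0.007 -0.006]
```

>>> {"method": "move_arm", "body": {"motion": [[-1, 0.1, 0.4, 0, 0, 0, 0], [-2, 0.2, 0.7, -0.004, 0.007, -0.006, 0], [-3, 0.2, 1, -0.004, 0.007, -0.006, 0], [-4, 0.2, 1.2, -0.004, 0.007, -0.006, 0], [-4.5, 0.2, 1.24, -0.004, 0.007, -0.006, 0], [-4.5, 0.2, 1.24, -0.004, 0.007, -0.006, 0]]}}

```text
clock: 10.8
ee_pos: [565.1, -194.5, 247.1]
orientation: [0.616, -0.472, 0.5, 0.385]
wrist_force: [-0.8, -0.5, -4.9]
finger_gap: 0.411
```

Run:
```python
from coup import *; import pickle
a=read_camera("scene"); b=read_camera("side");s=get_state(); pickle.dump((a,b,s),open("c6.pkl","wb"))
crop(a,115,130,215,225,7,"pics/sc6.png")
crop(b,230,40,350,150,5,"pics/sd6.png")
go(567.5,-197.8,145)
```

```text
mouth [ 566.738 -199.371  168.959] tilt [-0.    -0.002 -1.   ]
clock 10.90 pos [ 565.5   -194.513  248.719] z [ 0.252 -0.946 -0.203] y [-0.966 -0.258  0.001] j [ 0.245  0.393 -0.635  2.055  1.522  1.651  2.315] F [ 0.266  0.132 -4.935] T [ 2.207  0.693 -0.018] gap 0.406
shift cm [-2.368 -0.11   0.375] rot [ 0.001 -0.002  0.   ]
```

View pics/sc6.png

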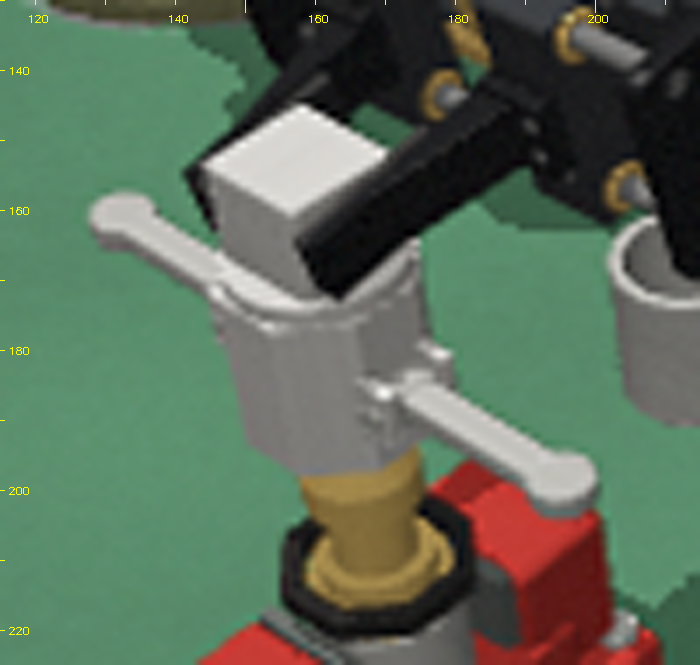

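View pics/sd6.png

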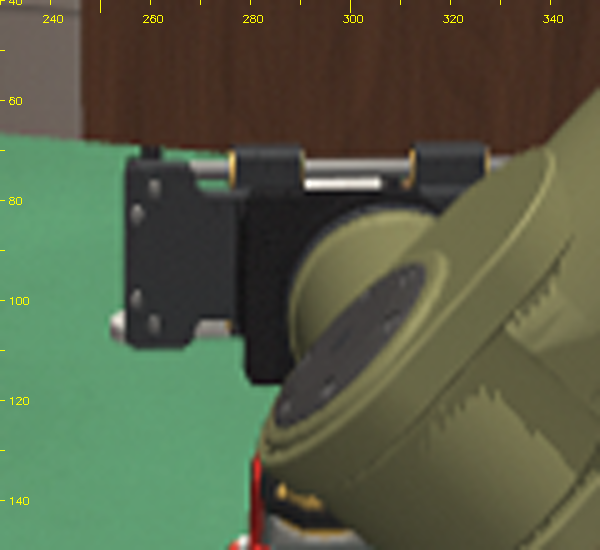

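Run:
```python
from coup import *; import pickle
a,b,s=pickle.load(open("c6.pkl","rb"))
m=cp(s,[46,0,0])[0]
for z in (100,105,111,130,149,159,169): print(z,(proj(a,[567.5,-197.8,z])-[115,130])*7, (proj(a,[m[0],m[1],z])-[115,130])*7)
for n,p in dict(c1=[-46,18,18],c2=[-46,18,-18],c3=[-46,-18,-18],c4=[-46,-18,18],tipL=[22,90,0],tipR=[22,-90,0],mouth=[46,0,0]).items():
    print(n,(proj(a,cp(s,p)[0])-[115,130])*7)
# silhouette of octagon at mouth and z=30 up
import itertools
for xx in (46,-10):
  o=[[xx,27*np.cos(t)/np.cos(np.pi/8),27*np.sin(t)/np.cos(np.pi/8)] for t in np.arange(8)*np.pi/4+np.pi/8]
  P=np.array([(proj(a,w)-[115,130])*7 for w in cp(s,*o)]); print(xx,P.min(0),P.max(0))
o=[[567.5+29*np.cos(t),-197.8+29*np.sin(t),111] for t in np.arange(8)*np.pi/4]
P=np.array([(proj(a,w)-[115,130])*7 for w in o]); print("seal",P.min(0),P.max(0))
o=[[567.5+18*np.cos(t),-197.8+18*np.sin(t),143] for t in np.arange(16)*np.pi/8]
P=np.array([(proj(a,w)-[115,130])*7 for w in o]); print("brass",P.min(0),P.max(0))
```

```text
100 [386.504 573.446] [380.755 574.248]
105 [384.172 561.823] [378.399 562.624]
111 [381.349 547.753] [375.548 548.554]
130 [372.228 502.291] [366.334 503.09 ]
149 [362.821 455.402] [356.832 456.198]
159 [357.75  430.128] [351.71  430.922]
169 [352.595 404.428] [346.501 405.222]
c1 [299.931  92.598]
c2 [198.144 153.665]
c3 [289.678 203.519]
c4 [391.092 139.668]
tipL [127.531 223.723]
tipR [562.955 472.863]
mouth [346.523 405.328]
46 [249.4   343.073] [441.046 470.947]
-10 [213.699 191.712] [415.66  317.474]
seal [289.3   483.546] [474.035 615.323]
brass [304.403 430.332] [426.731 511.727]
```

Run:
```python
from coup import *
go(567.2,-198.6,140)
```

```text
mouth [ 566.738 -199.371  168.959] tilt [-0.    -0.002 -1.   ]
clock 10.90 pos [ 565.5   -194.513  248.719] z [ 0.252 -0.946 -0.203] y [-0.966 -0.258  0.001] j [ 0.245  0.393 -0.635  2.055  1.522  1.651  2.315] F [ 0.266  0.132 -4.935] T [ 2.207  0.693 -0.018] gap 0.406
shift cm [-2.843 -0.06   0.544] rot [ 0.001 -0.002  0.   ]
```

>>> {"method": "move_arm", "body": {"motion": [[-0.6, -0.06, 0.1, 0, 0, 0, 0], [-1.2, -0.06, 0.2, 0, 0, 0, 0], [-1.8, -0.06, 0.35, 0, 0, 0, 0], [-2.4, -0.06, 0.45, 0, 0, 0, 0], [-2.8, -0.06, 0.54, 0, 0, 0, 0], [-2.8, -0.06, 0.54, 0, 0, 0, 0]]}}

```text
clock: 11.5
ee_pos: [565.5, -194.2, 219.1]
orientation: [0.616, -0.472, 0.5, 0.385]
wrist_force: [-0.4, -0.8, -6.2]
finger_gap: 0.414
```

Run:
```python
from coup import *
go(567.2,-198.6,125)
```

```text
mouth [ 566.631 -198.99   139.299] tilt [-0.002 -0.002 -1.   ]
clock 11.50 pos [ 565.538 -194.172  219.064] z [ 0.252 -0.946 -0.204] y [-0.966 -0.257  0.002] j [ 0.23   0.451 -0.622  2.062  1.542  1.662  2.257] F [-0.437 -0.787 -6.168] T [2.191 0.748 0.005] gap 0.414
shift cm [-1.401 -0.049  0.28 ] rot [ 0.002 -0.001  0.002]
```

>>> {"method": "move_arm", "body": {"motion": [[-0.6, -0.05, 0.12, 0, 0, 0, 0], [-1.2, -0.05, 0.24, 0, 0, 0, 0], [-1.8, -0.05, 0.36, 0, 0, 0, 0], [-2.2, -0.05, 0.45, 0, 0, 0, 0], [-2.2, -0.05, 0.45, 0, 0, 0, 0]]}}

```text
clock: 12.0
ee_pos: [565.9, -194.0, 196.6]
orientation: [0.616, -0.472, 0.5, 0.385]
wrist_force: [1.0, 0.3, -5.0]
finger_gap: 0.41
```

Run:
```python
from coup import *
go(567.2,-198.6,105)
```

```text
mouth [ 567.045 -198.812  116.857] tilt [-0.002 -0.002 -1.   ]
clock 12.00 pos [ 565.949 -193.995  196.622] z [ 0.251 -0.946 -0.204] y [-0.966 -0.257  0.002] j [ 0.219  0.498 -0.61   2.064  1.559  1.671  2.213] F [ 1.046  0.252 -4.983] T [ 2.215  0.679 -0.001] gap 0.410
shift cm [-1.161 -0.004  0.236] rot [ 0.002 -0.001  0.002]
```

>>> {"method": "move_arm", "body": {"motion": [[-0.3, 0, 0.06, 0, 0, 0, 0], [-0.6, 0, 0.12, 0, 0, 0, 0], [-0.8, 0, 0.16, 0, 0, 0, 0], [-0.9, 0, 0.19, 0, 0, 0, 0], [-1.0, 0, 0.2, 0, 0, 0, 0], [-1.0, 0, 0.2, 0, 0, 0, 0]]}}

```text
clock: 12.6
ee_pos: [566.2, -194.1, 189.4]
orientation: [0.614, -0.473, 0.502, 0.385]
wrist_force: [-2.6, 1.9, 4.1]
finger_gap: 0.406
```

Run:
```python
from coup import *
go(567.2,-198.6,105)
```

```text
mouth [ 567.638 -199.153  109.622] tilt [ 0.002 -0.005 -1.   ]
clock 12.60 pos [ 566.223 -194.075  189.366] z [ 0.251 -0.947 -0.2  ] y [-0.967 -0.256 -0.001] j [ 0.214  0.517 -0.605  2.064  1.567  1.678  2.194] F [-2.645  1.93   4.129] T [ 0.487  0.414 -0.549] gap 0.406
shift cm [-0.454  0.023  0.072] rot [ 0.002 -0.006 -0.001]
```

>>> {"method": "move_arm", "body": {"motion": [[-0.2, 0, 0.04, 0, 0, 0, 0], [-0.4, 0, 0.08, 0, 0, 0, 0], [-0.5, 0, 0.1, 0, 0, 0, 0], [-0.6, 0, 0.12, 0, 0, 0, 0], [-0.6, 0, 0.12, 0, 0, 0, 0]]}}

```text
clock: 13.1
ee_pos: [566.2, -194.1, 183.8]
orientation: [0.613, -0.472, 0.502, 0.386]
wrist_force: [-5.6, 2.8, 7.9]
finger_gap: 0.413
```

Run:
```python
from coup import *
go(567.2,-198.6,105)
```

```text
mouth [ 567.686 -199.284  104.067] tilt [ 0.003 -0.006 -1.   ]
clock 13.10 pos [ 566.225 -194.118  183.804] z [ 0.251 -0.947 -0.198] y [-0.967 -0.256 -0.001] j [ 0.211  0.529 -0.602  2.064  1.572  1.681  2.182] F [-5.577  2.781  7.932] T [-0.22   0.27  -0.804] gap 0.413
shift cm [ 0.09   0.022 -0.043] rot [ 0.003 -0.007 -0.002]
```

>>> {"method": "move_arm", "body": {"motion": [[-0.2, 0.05, 0.04, 0, 0, 0, 0], [-0.4, 0.05, 0.08, 0, 0, 0, 0], [-0.5, 0.05, 0.1, 0, 0, 0, 0], [-0.5, 0.05, 0.1, 0, 0, 0, 0]]}}

```text
clock: 13.5
ee_pos: [565.7, -194.4, 183.2]
orientation: [0.61, -0.472, 0.505, 0.388]
wrist_force: [-9.5, 6.7, 21.9]
finger_gap: 0.41
```

Run:
```python
from coup import *
c=read_camera("scene"); crop(c,110,130,230,240,6,"pics/sc7.png")
go(567.2,-198.6,105)
```

```text
mouth [ 567.53  -200.208  103.53 ] tilt [ 0.008 -0.014 -1.   ]
clock 13.55 pos [ 565.701 -194.427  183.217] z [ 0.25  -0.949 -0.19 ] y [-0.967 -0.254 -0.004] j [ 0.208  0.537 -0.6    2.064  1.577  1.69   2.172] F [-9.49   6.25  21.687] T [-2.444  0.068 -1.563] gap 0.408
shift cm [ 0.145 -0.037 -0.069] rot [ 0.004 -0.015 -0.005]
```

View pics/sc7.png

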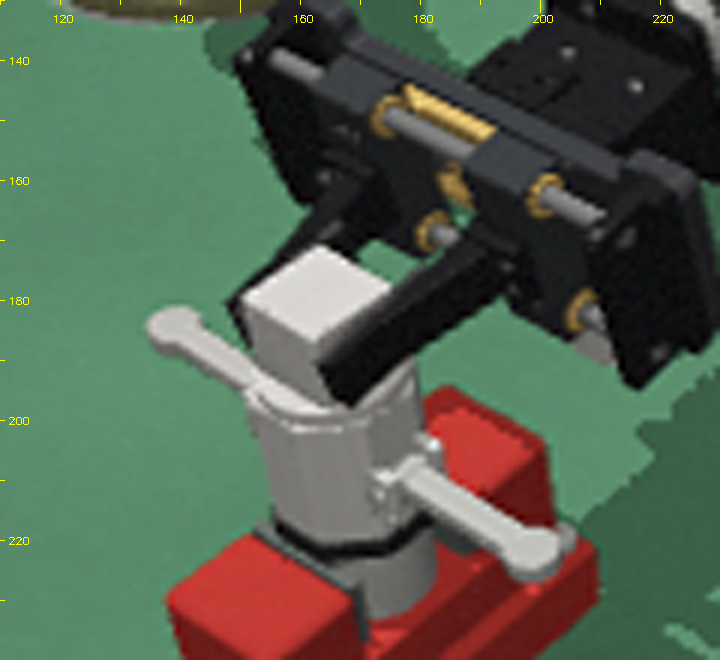

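>>> {"method": "move_arm", "body": {"motion": [[0.5, -0.05, -0.1, 0, 0, 0, 0], [0.7, -0.05, -0.14, 0, 0, 0, 0], [0.7, -0.05, -0.14, 0, 0, 0, 0]]}}

```text
clock: 13.85
ee_pos: [566.1, -194.4, 183.6]
orientation: [0.615, -0.473, 0.5, 0.385]
wrist_force: [-2.2, -0.3, 1.4]
finger_gap: 0.409
```

Run:
```python
from coup import *
go(567.2,-198.6,105)
```

```text
mouth [ 567.37  -199.295  103.817] tilt [ 0.    -0.003 -1.   ]
clock 13.85 pos [ 566.113 -194.429  183.577] z [ 0.251 -0.946 -0.203] y [-0.966 -0.257  0.   ] j [ 0.213  0.526 -0.602  2.065  1.569  1.676  2.186] F [-2.246 -0.308  1.393] T [ 0.529  0.322 -0.377] gap 0.409
shift cm [ 0.107  0.003 -0.074] rot [ 0.002 -0.003 -0.   ]
```

>>> {"method": "move_arm", "body": {"motion": [[0.7, 0, -0.14, 0, 0, 0, 1], [0, 0, 0, 0, 0, 0, 1], [0, 0, 0, 0, 0, 0, 1], [0, 0, 0, 0, 0, 0, 1], [0, 0, 0, 0, 0, 0, 1], [0, 0, 0, 0, 0, 0, 1]]}}

```text
clock: 14.45
ee_pos: [566.2, -193.8, 183.2]
orientation: [0.615, -0.472, 0.5, 0.385]
wrist_force: [0.4, 0.5, -0.9]
finger_gap: 0.866
```

Run:
```python
from coup import *
s=get_state();rel(s["ee_pos"]-110*ZF,QF)
```

```text
clock 14.45 pos [ 566.219 -193.779  183.23 ] z [ 0.252 -0.946 -0.203] y [-0.966 -0.258  0.001] j [ 0.212  0.527 -0.603  2.065  1.569  1.676  2.186] F [ 0.379  0.456 -0.856] T [ 1.099  0.463 -0.004] gap 0.866
shift cm [  0.052   0.016 -11.   ] rot [ 0.001 -0.005  0.001]
```

>>> {"method": "move_arm", "body": {"motion": [[0, 0, -2, 0, 0, 0, 1], [0, 0, -5, 0, 0, 0, 1], [0, 0, -9, 0, 0, 0, 1], [2, 0, -12, 0, 0, 0, 1], [6, 0, -13, 0, 0, 0, 1], [10, 0, -13, 0, 0, 0, 1], [10, 0, -13, 0, 0, 0, 1]]}}

```text
clock: 15.15
ee_pos: [539.6, -88.6, 313.7]
orientation: [0.613, -0.474, 0.504, 0.382]
wrist_force: [0.4, 0.3, -0.7]
finger_gap: 0.998
```

Run:
```python
from coup import *; import pickle
a=read_camera("scene"); b=read_camera("side");pickle.dump((a,b),open("c8.pkl","wb"))
crop(a,110,150,220,260,6,"pics/sc8.png");crop(b,230,50,360,190,4,"pics/sd8.png")
s=get_state();rel(s["ee_pos"],QF)
```

```text
clock 15.25 pos [538.513 -89.471 308.801] z [ 0.253 -0.946 -0.203] y [-0.966 -0.258 -0.002] j [ 0.128  0.332 -0.745  1.992  1.373  1.825  2.375] F [-0.064  0.557 -0.233] T [ 1.179  0.438 -0.036] gap 1.001
shift cm [0. 0. 0.] rot [ 0.    -0.005 -0.002]
```

View pics/sc8.png

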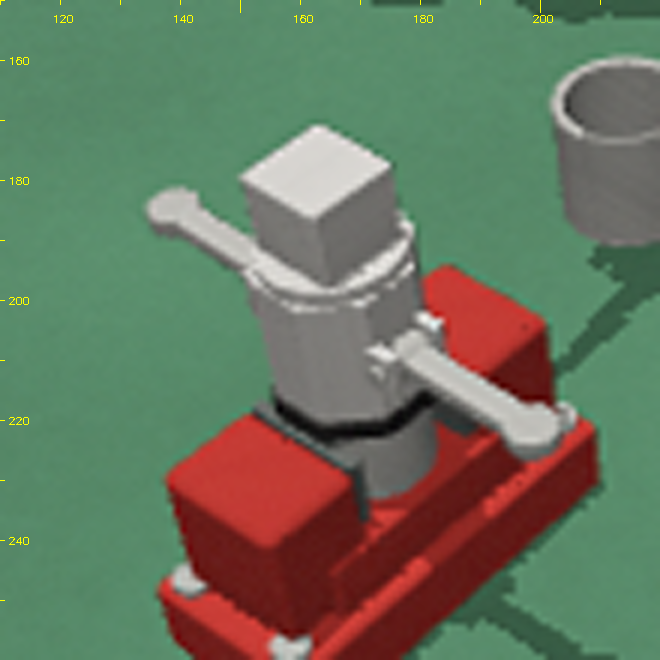

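View pics/sd8.png

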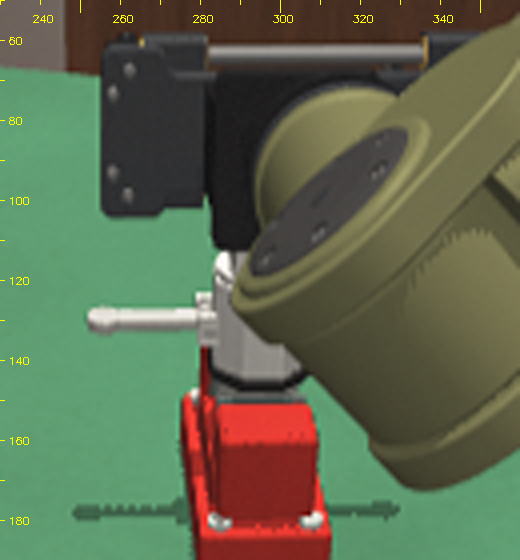

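Run:
```python
from coup import *; import pickle
a,b=pickle.load(open("c8.pkl","rb"))
P=[np.array([110+u/6,150+v/6]) for u,v in [(241,178),(318,125),(392,167),(316,230)]]
for z in (197,203): print(z,np.mean([plane(a,*p,z) for p in P],0))
print(proj(a,[567.5,-197.8,197]),np.mean(P,0))
print("tips", [plane(a,110+u/6,150+v/6,133.5) for u,v in [(172,207),(530,424)]], plane(b,230+100/4,50+318/4,133.5))
print([ (proj(a,AD+k*90*az(15)+[0,0,129])-[110,150])*6 for k in (1,-1)],(proj(b,AD+90*az(15)+[0,0,129])-[230,50])*4)
```

```text
197 [ 572.239 -201.232  197.   ]
203 [ 579.25  -203.866  203.   ]
[163.241 177.16 ] [162.792 179.167]
tips [array([ 482.595, -224.126,  133.5  ]), array([ 656.305, -177.868,  133.5  ])] [ 652.848 -167.526  133.5  ]
[array([537.772, 425.376]), array([180.41 , 209.826])] [100.043 319.171]
```

```bash
cat > arm.py <<'E'
from kin import *
PHI=np.radians(20)
CEN=np.array([567.3,-198.6,0])
def pushpose(side,q,gap=0.,r=56,ysg=1,phi=PHI):
    rad=az(15)*side
    c,s=np.cos(phi),np.sin(phi)
    n=np.array([np.sin(q),np.cos(q)]);a=np.array([np.cos(q),-np.sin(q)]);e=np.array([-c,s])
    k=-np.sign(e@n)*9.5 # corner nearest the arm
    T=a*(r-k*(e@a))+n*(4.5+abs(k*(e@n))+gap)
    tip=CEN+rad*(30+T[0])+UP*(129+T[1])
    z=-UP*c-rad*s; Q=ori(ysg*az(105),z)
    return tip-22*z,Q
if __name__=="__main__":
    s=get_state()
    for side in (1,-1):
      for ysg in (1,-1):
        j=s["joints"]
        for q in (0,.6,1.15):
            p,Q=pushpose(side,q,30 if q==0 else 0,ysg=ysg)
            b=min((ik(p,Q,j0,w=.003,m=.05) for j0 in (j,np.array([.3,.5,-.3,1.6,0,1.2,1.5]),np.array([.3,.5,-.3,1.6,0,1.2,-1.5]))),key=lambda t:t[1]+t[2]*100)
            print(side,ysg,q,p,b)
E
python3 arm.py
```

```text
1 1 0 [ 649.015 -176.705  187.422] (array([ 0.557,  0.736, -0.71 ,  1.139,  0.52 ,  1.761,  1.749]), np.float64(0.00020486473805927184), 1.3190817279770153e-06)
1 1 0.6 [ 659.267 -173.958  118.518] (array([ 0.552,  0.807, -0.707,  1.177,  0.555,  1.672,  1.715]), np.float64(0.00019535095771551752), 1.2442890201495675e-06)
1 1 1.15 [ 638.232 -179.594   97.147] (array([ 0.578,  0.78 , -0.689,  1.262,  0.54 ,  1.61 ,  1.716]), np.float64(0.00015464450913106433), 1.1271629990793804e-06)
1 -1 0 [ 649.015 -176.705  187.422] (array([ 0.276,  0.642, -0.202,  1.155,  0.241,  1.684, -1.228]), np.float64(0.0002692601982719202), 1.2248536814856473e-06)
1 -1 0.6 [ 659.267 -173.958  118.518] (array([ 0.266,  0.706, -0.193,  1.193,  0.246,  1.585, -1.249]), np.float64(0.0002423189990353891), 1.1356884195748722e-06)
1 -1 1.15 [ 638.232 -179.594   97.147] (array([ 0.286,  0.682, -0.196,  1.277,  0.249,  1.525, -1.25 ]), np.float64(0.00019023960598399294), 9.246143770209192e-07)
-1 1 0 [ 485.585 -220.495  187.422] (array([ 0.544, -0.051, -0.007,  2.029, -0.309,  0.937,  2.525]), np.float64(0.000348790
[... 151 characters left out ...]
(0.00040981125119914064), 3.37036335305514e-06)
-1 1 1.15 [ 496.368 -217.606   97.147] (array([ 0.649,  0.076, -0.134,  2.103, -0.348,  0.74 ,  2.581]), np.float64(0.0004178752623577107), 3.516512031088993e-06)
-1 -1 0 [ 485.585 -220.495  187.422] (array([ 0.548, -0.051, -0.011,  2.029, -0.31 ,  0.937, -0.617]), np.float64(0.0003231301518637256), 2.452585436476387e-06)
-1 -1 0.6 [ 475.333 -223.242  118.518] (array([ 0.606,  0.014, -0.053,  2.118, -0.354,  0.797, -0.534]), np.float64(0.0003798826924315443), 3.0883418308179637e-06)
-1 -1 1.15 [ 496.368 -217.606   97.147] (array([ 0.642,  0.076, -0.127,  2.103, -0.349,  0.741, -0.56 ]), np.float64(0.0003867138518369615), 3.2174696177003547e-06)
```

Run:
```python
from arm import *
p,Q=pushpose(1,0,130); print(p); rel(p,Q)
```

```text
[ 649.015 -176.705  287.422]
clock 15.25 pos [538.513 -89.471 308.801] z [ 0.253 -0.946 -0.203] y [-0.966 -0.258 -0.002] j [ 0.128  0.332 -0.745  1.992  1.373  1.825  2.375] F [-0.064  0.557 -0.233] T [ 1.179  0.438 -0.036] gap 1.001
shift cm [ 0.184 -8.422 11.481] rot [-1.231 -0.791  1.063]
```

>>> {"method": "move_arm", "body": {"motion": [[0.7, -1, 1, -0.1, -0.065, 0.09, 0], [1.5, -2, 2, -0.2, -0.13, 0.175, 0], [2, -3, 3, -0.31, -0.2, 0.266, 0], [2, -4, 4, -0.41, -0.26, 0.35, 0], [2, -5, 5.5, -0.51, -0.33, 0.443, 0], [2, -6, 7, -0.62, -0.395, 0.53, 0], [1.5, -7, 8.5, -0.72, -0.46, 0.62, 0], [1, -7.5, 10, -0.82, -0.527, 0.71, 0], [0.6, -8, 11, -0.92, -0.593, 0.8, 0], [0.2, -8.4, 11.5, -1.03, -0.66, 0.886, 0]], "force": 30}}

```text
clock: 16.25
ee_pos: [649.2, -177.8, 283.6]
orientation: [-0.231, 0.939, -0.116, -0.228]
wrist_force: [-0.2, 0.5, -1.2]
finger_gap: 0.169
```

Run:
```python
from arm import *
p,Q=pushpose(1,0,130); rel(p,Q)
```

```text
clock 16.25 pos [ 649.197 -177.75   283.565] z [-0.375 -0.323 -0.869] y [-0.487  0.866 -0.112] j [ 0.383  0.689 -0.62   1.026  0.673  1.958  1.969] F [-0.161  0.503 -1.181] T [ 0.425 -0.381 -0.041] gap 0.169
shift cm [ 0.16   0.056 -0.362] rot [-0.206 -0.142  0.181]
```

>>> {"method": "move_arm", "body": {"motion": [[0.1, 0, -0.2, -0.1, -0.07, 0.09, 0], [0.1, 0, -0.3, -0.206, -0.142, 0.181, 0], [0.1, 0, -0.3, -0.206, -0.142, 0.181, 0], [0.1, 0, -0.3, -0.206, -0.142, 0.181, 0], [0.1, 0, -0.3, -0.206, -0.142, 0.181, 0]]}}

```text
clock: 16.75
ee_pos: [649.1, -175.2, 287.9]
orientation: [-0.133, 0.976, -0.025, -0.173]
wrist_force: [0.3, 0.2, 0.1]
finger_gap: 0.004
```

Run:
```python
from arm import *
a=read_camera("scene");crop(a,100,80,260,260,4,"pics/sc9.png")
b=read_camera("side");crop(b,230,50,360,190,4,"pics/sd9.png")
p,Q=pushpose(1,0,15); rel(p,Q)
```

```text
clock 16.85 pos [ 649.351 -174.856  288.42 ] z [-0.33  -0.095 -0.939] y [-0.268  0.963 -0.003] j [ 0.491  0.675 -0.647  0.995  0.474  1.917  1.819] F [ 0.258 -0.528 -0.928] T [ 0.159 -0.384  0.03 ] gap 0.004
shift cm [-3.903 -0.132 10.924] rot [-0.006 -0.001  0.008]
```

View pics/sc9.png

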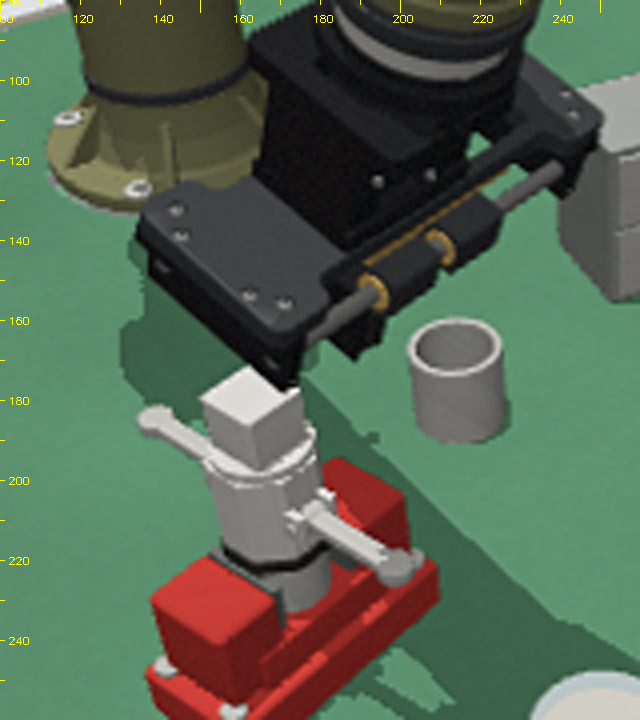

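View pics/sd9.png

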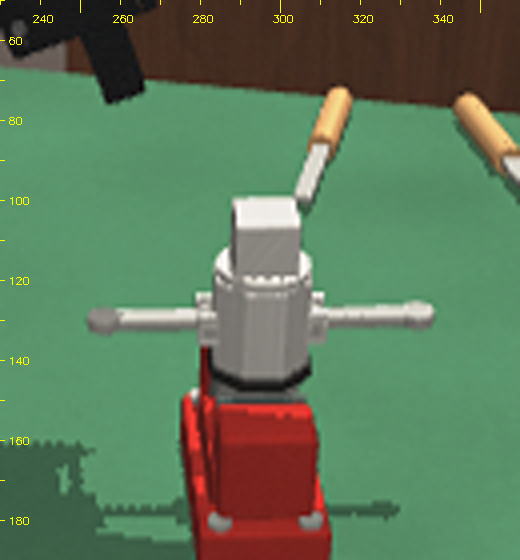

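>>> {"method": "move_arm", "body": {"motion": [[-0.8, 0, 2, 0, 0, 0, 0], [-1.6, -0.1, 5, 0, 0, 0, 0], [-2.6, -0.1, 8, 0, 0, 0, 0], [-3.6, -0.1, 10.2, 0, 0, 0, 0], [-3.9, -0.1, 10.9, 0, 0, 0, 0], [-3.9, -0.1, 10.9, 0, 0, 0, 0], [-3.9, -0.1, 10.9, 0, 0, 0, 0]]}}

```text
clock: 17.55
ee_pos: [649.7, -178.3, 174.8]
orientation: [-0.131, 0.976, -0.025, -0.171]
wrist_force: [0.3, -0.7, -0.5]
finger_gap: 0.007
```

Run:
```python
from arm import *
a=read_camera("scene");crop(a,130,120,260,260,4,"pics/sc10.png")
s=get_state(); r0=R.from_quat(s["orientation"])
rel(*pushpose(1,0,15))
for q,g in ((0,0),(.2,0),(.4,0),(.6,0),(.8,0),(1.0,0),(1.15,0),(1.15,-4)):
    p,Q=pushpose(1,q,g); print(q,g,p,r0.inv().apply(p-s["ee_pos"])/10)
```

```text
clock 17.60 pos [ 649.979 -178.544  175.302] z [-0.326 -0.094 -0.941] y [-0.264  0.964 -0.005] j [ 0.524  0.722 -0.637  1.158  0.486  1.723  1.772] F [-0.97  -0.273  0.156] T [ 0.138 -0.323  0.009] gap 0.007
shift cm [-0.056  0.204  0.285] rot [-0.007  0.003  0.003]
0 0 [ 649.015 -176.705  157.422] [-0.564  0.212  1.696]
0.2 0 [ 648.8   -176.762  146.207] [-0.924  0.218  2.758]
0.4 0 [ 663.683 -172.774  128.761] [-2.965  0.219  3.877]
0.6 0 [ 659.267 -173.958  118.518] [-2.883  0.227  4.996]
0.8 0 [ 652.973 -175.644  109.387] [-2.58   0.235  6.076]
1.0 0 [ 645.052 -177.766  101.733] [-2.068  0.243  7.074]
1.15 0 [ 638.232 -179.594   97.147] [-1.559  0.25   7.745]
1.15 -4 [ 634.705 -180.539   95.514] [-1.271  0.252  8.022]
```

View pics/sc10.png

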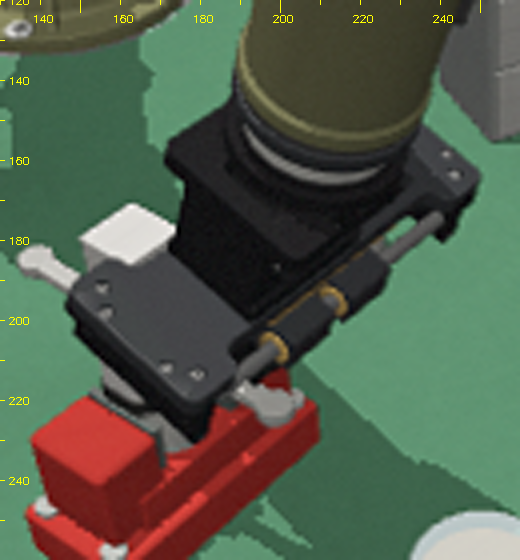

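>>> {"method": "move_arm", "body": {"motion": [[-0.8, 0.2, 1.6, 0, 0, 0, 0], [-1.4, 0.2, 2.6, 0, 0, 0, 0], [-2.2, 0.2, 3.4, 0, 0, 0, 0], [-2.7, 0.2, 4.2, 0, 0, 0, 0], [-2.8, 0.2, 5, 0, 0, 0, 0], [-2.6, 0.2, 6, 0, 0, 0, 0], [-2.1, 0.2, 7, 0, 0, 0, 0], [-1.6, 0.2, 7.7, 0, 0, 0, 0], [-1.3, 0.2, 8, 0, 0, 0, 0], [-1.1, 0.2, 8.2, 0, 0, 0, 0]]}}

```text
clock: 18.6
ee_pos: [633.4, -181.5, 93.0]
orientation: [-0.131, 0.977, -0.025, -0.169]
wrist_force: [8.5, 1.4, 2.9]
finger_gap: 0.003
```

Run:
```python
from arm import *
a=read_camera("scene");crop(a,120,130,240,260,5,"pics/sc11.png")
b=read_camera("side");crop(b,230,70,360,190,5,"pics/sd11.png")
rel(*pushpose(1,1.15,0))
```

```text
clock 18.70 pos [ 633.595 -181.459   93.296] z [-0.323 -0.093 -0.942] y [-0.264  0.965 -0.005] j [ 0.554  0.75  -0.628  1.29   0.502  1.574  1.74 ] F [5.558 1.567 1.406] T [ 0.459 -1.575  0.03 ] gap 0.002
shift cm [-0.338  0.056 -0.53 ] rot [-0.006  0.007  0.003]
```

View pics/sc11.png

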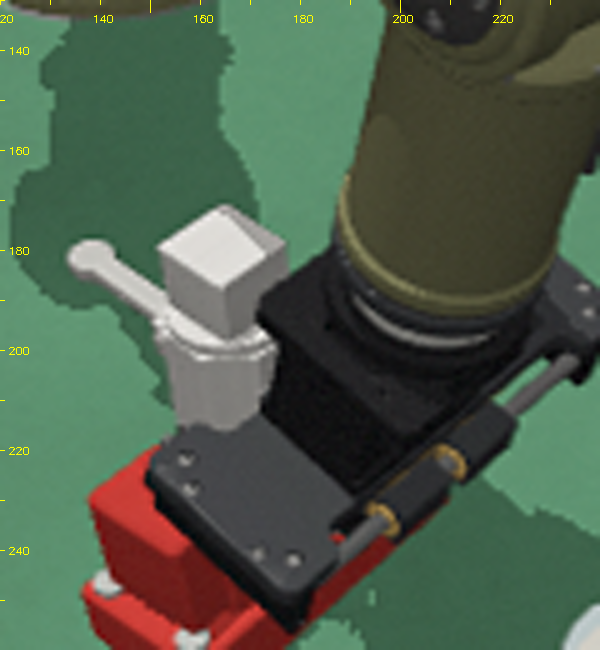

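View pics/sd11.png

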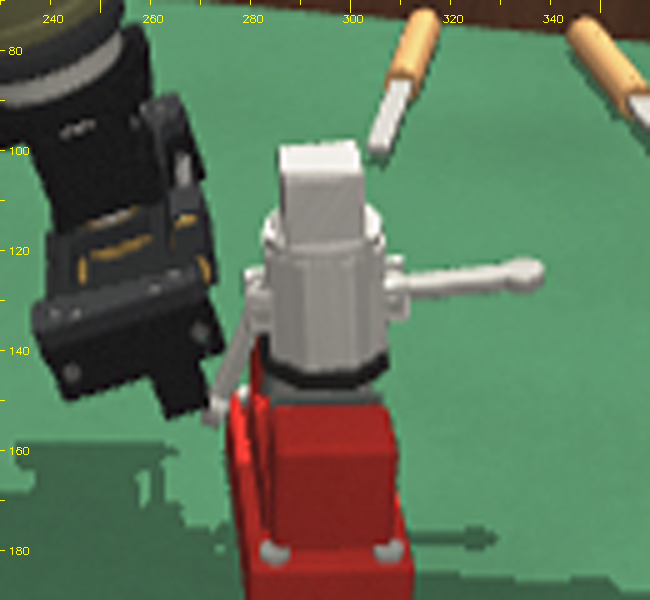

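>>> {"method": "move_arm", "body": {"motion": [[0, 0, -1, 0, 0, 0, 0], [-1, 0, -4, 0, 0, 0, 0], [-1, 0, -8, 0, 0, 0, 0], [-1, 0, -12, 0, 0, 0, 0], [-1, 0, -16, 0, 0, 0, 0], [-1, 0, -20, 0, 0, 0, 0], [-1, 0, -20, 0, 0, 0, 0]]}}

```text
clock: 19.4
ee_pos: [708.2, -159.8, 283.5]
orientation: [-0.13, 0.977, -0.025, -0.168]
wrist_force: [0.3, 0.2, -0.3]
finger_gap: 0.002
```

Run:
```python
from arm import *
b=read_camera("side");crop(b,230,70,360,190,5,"pics/sd12.png")
a=read_camera("scene");crop(a,110,130,240,260,5,"pics/sc12.png")
rel(*pushpose(-1,0,130,ysg=-1))
rel(*pushpose(-1,0,130,ysg=1))
```

```text
clock 19.50 pos [ 706.558 -160.595  278.322] z [-0.327 -0.094 -0.94 ] y [-0.263  0.965 -0.005] j [ 0.38   0.807 -0.616  0.788  0.519  1.977  1.815] F [-0.15   0.569 -1.643] T [ 0.198 -0.397 -0.079] gap 0.002
shift cm [21.837  0.039  6.94 ] rot [ 1.07  -0.007 -2.948]
clock 19.50 pos [ 706.558 -160.595  278.322] z [-0.327 -0.094 -0.94 ] y [-0.263  0.965 -0.005] j [ 0.38   0.807 -0.616  0.788  0.519  1.977  1.815] F [-0.15   0.569 -1.643] T [ 0.198 -0.397 -0.079] gap 0.002
shift cm [21.837  0.039  6.94 ] rot [-0.005 -0.696  0.005]
```

View pics/sd12.png

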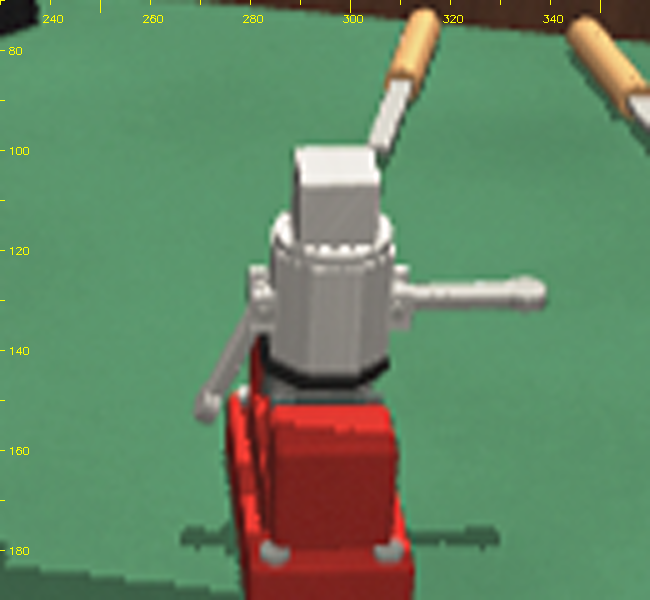

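View pics/sc12.png

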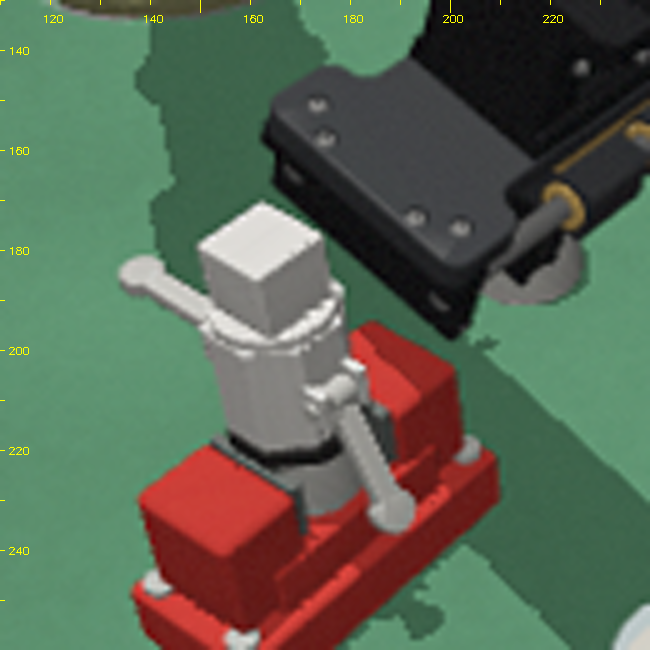

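Run:
```python
from arm import *
a=read_camera("scene");b=read_camera("side")
x,e=tri((a,110+391/5,130+512/5),(b,230+207/5,70+407/5)); print(x,e,"rad",(x-CEN)@az(15))
for q in (.8,.9,1.0,1.15):
    w=CEN+az(15)*(30+60*np.cos(q))+UP*(129-60*np.sin(q)); print(q,w,(proj(a,w)-[110,130])*5,(proj(b,w)-[230,70])*5)
w=CEN+az(15)*30+UP*129;print((proj(a,w)-[110,130])*5,(proj(b,w)-[230,70])*5)
```

```text
[ 616.828 -185.906   69.867] [np.float64(0.16844725234171118), np.float64(0.16844725234155078)] rad 51.12540784257648
0.8 [ 636.656 -180.016   85.959] [423.4   507.842] [164.232 378.424]
0.9 [ 632.304 -181.182   82.   ] [416.592 509.372] [173.671 385.608]
1.0 [ 627.591 -182.445   78.512] [409.109 509.735] [183.882 391.901]
1.15 [ 619.952 -184.492   74.234] [396.795 508.125] [200.428 399.552]
[339.621 391.441] [256.324 296.774]
```

Run:
```python
from arm import *
s=get_state()
for phi in (.2,.35):
 for yaw in (-.35,0,.35):
  j=s["joints"]
  for q,g in ((0,130),(0,15),(.6,0),(1.15,0)):
    p,Q=pushpose(-1,q,g,phi=phi); Q=Q*R.from_rotvec([0,0,yaw]); 
    tip=p+22*Q.as_matrix()[:,2]
    j,e1,e2=ik(p,Q,j,w=.03,m=.03); print(phi,yaw,q,j,round(e1,1),round(e2,3))
```

```text
0.2 -0.35 0 [ 1.805  0.03  -1.35   1.74  -0.102  1.26   2.66 ] 4.0 0.016
0.2 -0.35 0 [ 1.663  0.173 -1.277  1.92   0.05   1.013  2.563] 0.0 0.0
0.2 -0.35 0.6 [ 1.611  0.235 -1.225  1.993  0.122  0.912  2.527] 0.0 0.0
0.2 -0.35 1.15 [ 1.483  0.312 -1.153  1.98   0.217  0.878  2.428] 0.0 0.0
0.2 0 0 [ 0.734 -0.037 -0.268  1.784 -0.15   1.247  2.335] 0.1 0.0
0.2 0 0 [ 0.728  0.039 -0.275  1.944 -0.142  1.012  2.353] 0.0 0.0
0.2 0 0.6 [ 0.735  0.077 -0.27   2.017 -0.143  0.905  2.38 ] 0.0 0.0
0.2 0 1.15 [ 0.708  0.136 -0.28   2.002 -0.119  0.858  2.337] 0.0 0.0
0.2 0.35 0 [ 0.74  -0.037 -0.274  1.783 -0.15   1.247  1.986] 0.0 0.0
0.2 0.35 0 [ 0.734  0.04  -0.281  1.944 -0.141  1.012  2.002] 0.0 0.0
0.2 0.35 0.6 [ 0.741  0.077 -0.277  2.017 -0.142  0.905  2.029] 0.0 0.0
0.2 0.35 1.15 [ 0.714  0.137 -0.286  2.002 -0.118  0.858  1.986] 0.0 0.0
0.35 -0.35 0 [ 1.816  0.08  -1.35   1.743 -0.133  1.21   2.66 ] 24.1 0.1
0.35 -0.35 0 [ 1.795  0.173 -1.35   1.962 -0.053  0.92   2.66 ] 13.3 0.05
0.35 -0.35 0.6 [ 1.809  0.24  -1.35   2.061  0.012  0.787  2.66 ] 7.1 0.024
0.35 -0.35 1.15 [ 1.713  0.286 -1.289  2.074  0.065  0.721  2.612] 0.0 0.0
0.35 0 0 [ 0.702 -0.115 -0.152  1.883 -0.296  1.142  2.474] 0.1 0.0
0.35 0 0 [ 0.697 -0.031 -0.157  2.043 -0.324  0.907  2.544] 0.0 0.0
0.35 0 0.6 [ 0.705  0.017 -0.152  2.115 -0.353  0.796  2.607] 0.0 0.0
0.35 0 1.15 [ 0.681  0.077 -0.167  2.102 -0.346  0.739  2.58 ] 0.0 0.0
0.35 0.35 0 [ 0.722 -0.115 -0.17   1.883 -0.298  1.143  2.126] 0.1 0.0
0.35 0.35 0 [ 0.717 -0.031 -0.177  2.042 -0.325  0.907  2.195] 0.0 0.0
0.35 0.35 0.6 [ 0.725  0.018 -0.172  2.114 -0.352  0.796  2.257] 0.0 0.0
0.35 0.35 1.15 [ 0.701  0.078 -0.187  2.102 -0.343  0.739  2.228] 0.0 0.0
```

```bash
cat >> arm.py <<'E'
def pi(q,g):
    p,Q=pushpose(-1,q,g,phi=.25); return p,Q*R.from_rotvec([0,0,.2])
E
python3 - <<'E'
from arm import *
rel(*pi(0,130))
E
```

```text
clock 19.60 pos [ 705.63  -161.192  276.08 ] z [-0.331 -0.094 -0.939] y [-0.263  0.965 -0.004] j [ 0.382  0.808 -0.615  0.792  0.519  1.977  1.815] F [-0.273 -1.211  0.396] T [ 0.173 -0.369 -0.031] gap 0.008
shift cm [21.559  0.069  6.717] rot [-0.064 -0.599  0.199]
```

>>> {"method": "move_arm", "body": {"motion": [[2, 0, -1, 0, -0.06, 0.02, 0], [4.5, 0, -0.5, 0, -0.12, 0.04, 0], [7, 0, 0.5, -0.02, -0.19, 0.06, 0], [10, 0, 1.5, -0.03, -0.26, 0.08, 0], [13, 0, 2.5, -0.04, -0.33, 0.1, 0], [16, 0, 3.5, -0.045, -0.4, 0.13, 0], [18.5, 0, 4.5, -0.05, -0.47, 0.15, 0], [20.5, 0, 5.5, -0.06, -0.54, 0.18, 0], [21.5, 0, 6.5, -0.064, -0.6, 0.2, 0], [21.6, 0, 6.7, -0.064, -0.6, 0.2, 0]]}}

```text
clock: 20.6
ee_pos: [483.2, -222.7, 285.3]
orientation: [-0.026, 0.992, 0.028, 0.121]
wrist_force: [0.0, -0.5, -0.1]
finger_gap: 0.008
```

Run:
```python
from arm import *
rel(*pi(0,15))
a=read_camera("scene");crop(a,100,100,240,260,4,"pics/sc13.png")
b=read_camera("side");crop(b,230,70,390,190,4,"pics/sd13.png")
```

```text
clock 20.60 pos [ 483.221 -222.72   285.284] z [ 0.239  0.062 -0.969] y [-0.058  0.997  0.049] j [ 1.21  -0.07  -0.678  1.812 -0.233  1.214  2.215] F [ 0.017 -0.542 -0.13 ] T [-0.06   0.314  0.004] gap 0.008
shift cm [ 2.268 -0.303 11.091] rot [-0.002 -0.001 -0.01 ]
```

View pics/sd13.png

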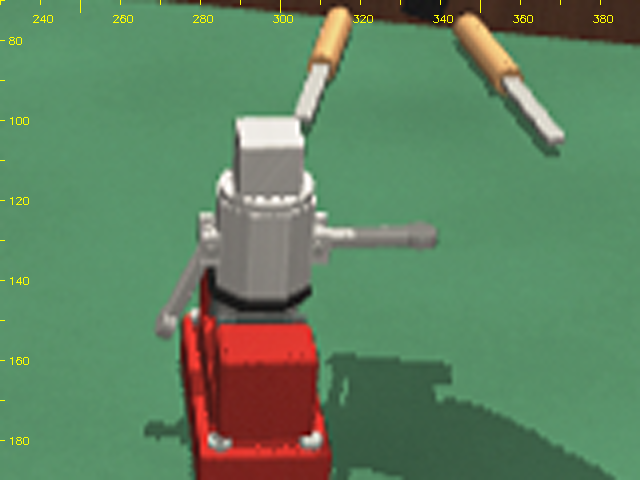

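>>> {"method": "move_arm", "body": {"motion": [[0.5, -0.1, 2.5, 0, 0, 0, 0], [1.1, -0.2, 5.5, 0, 0, 0, 0], [1.7, -0.3, 8.5, 0, 0, 0, 0], [2.1, -0.3, 10.5, 0, 0, 0, 0], [2.3, -0.3, 11.1, 0, 0, 0, 0], [2.3, -0.3, 11.1, 0, 0, 0, 0]]}}

```text
clock: 21.3
ee_pos: [494.0, -216.0, 174.0]
orientation: [-0.031, 0.991, 0.03, 0.123]
wrist_force: [-0.5, -0.8, 0.5]
finger_gap: -0.0
```

Run:
```python
from arm import *
s=get_state(); r0=R.from_quat(s["orientation"])
rel(*pi(0,15))
for q,g in ((0,0),(.2,0),(.4,0),(.6,0),(.8,0),(1.0,0),(1.15,0),(1.15,-4)):
    p,Q=pi(q,g); print(q,g,p,r0.inv().apply(p-s["ee_pos"])/10)
a=read_camera("scene");crop(a,100,130,240,260,5,"pics/sc14.png")
b=read_camera("side");crop(b,250,40,390,190,4,"pics/sd14.png")
```

```text
clock 21.30 pos [ 494.016 -216.034  174.019] z [ 0.242  0.067 -0.968] y [-0.069  0.996  0.052] j [ 1.178  0.042 -0.714  1.955 -0.173  0.974  2.185] F [-0.461 -0.769  0.485] T [-0.046  0.325  0.053] gap -0.000
shift cm [ 0.662 -0.351  0.005] rot [0.003 0.003 0.001]
0 0 [ 487.864 -219.885  157.166] [ 1.03  -0.429  1.457]
0.2 0 [ 488.079 -219.827  145.951] [ 1.284 -0.482  2.548]
0.4 0 [ 472.659 -223.959  130.303] [ 3.183 -0.869  3.662]
0.6 0 [ 477.076 -222.776  120.06 ] [ 3.001 -0.834  4.769]
0.8 0 [ 483.37  -221.089  110.929] [ 2.606 -0.757  5.816]
1.0 0 [ 491.29  -218.967  103.275] [ 2.016 -0.64   6.763]
1.15 0 [ 498.11  -217.139   98.689] [ 1.459 -0.529  7.384]
1.15 -4 [ 501.637 -216.194   97.055] [ 1.152 -0.467  7.633]
```

View pics/sd14.png

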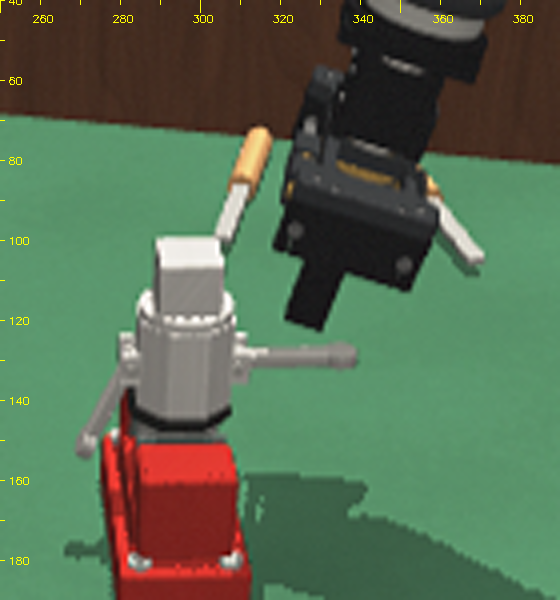

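View pics/sc14.png

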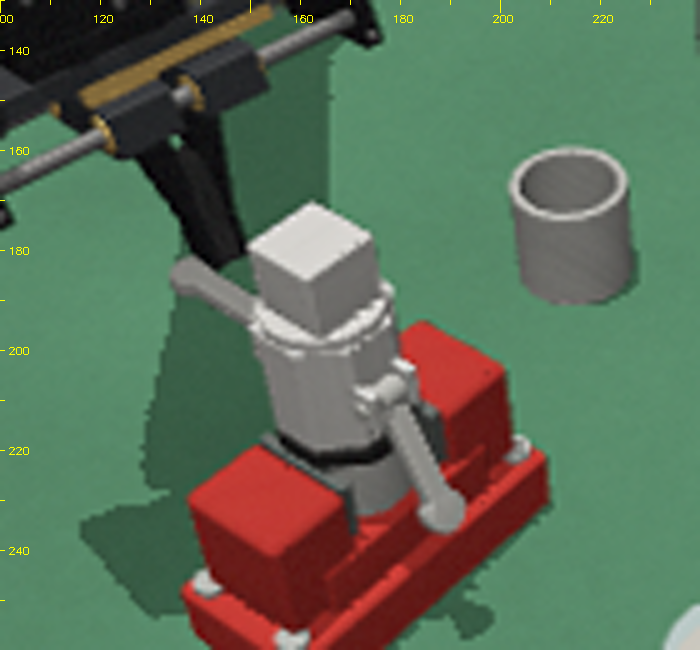

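>>> {"method": "move_arm", "body": {"motion": [[1.1, -0.4, 1.3, 0, 0, 0, 0], [1.7, -0.6, 2.4, 0, 0, 0, 0], [2.4, -0.7, 3.2, 0, 0, 0, 0], [2.9, -0.8, 4, 0, 0, 0, 0], [3, -0.8, 4.8, 0, 0, 0, 0], [2.6, -0.75, 5.8, 0, 0, 0, 0], [2, -0.65, 6.8, 0, 0, 0, 0], [1.5, -0.55, 7.4, 0, 0, 0, 0], [1.2, -0.5, 7.6, 0, 0, 0, 0], [1, -0.45, 7.8, 0, 0, 0, 0]]}}

```text
clock: 22.4
ee_pos: [501.7, -217.9, 96.0]
orientation: [-0.03, 0.992, 0.029, 0.121]
wrist_force: [-12.3, -0.8, 15.2]
finger_gap: 0.009
```

Run:
```python
from arm import *
rel(*pi(1.15,0))
b=read_camera("side");crop(b,250,60,390,190,5,"pics/sd15.png")
```

```text
clock 22.40 pos [ 501.662 -217.854   95.966] z [ 0.239  0.064 -0.969] y [-0.067  0.997  0.05 ] j [ 1.131  0.17  -0.707  2.017 -0.071  0.805  2.118] F [-12.336  -0.76   15.175] T [-0.083  2.205  0.201] gap 0.009
shift cm [ 0.274  0.108 -0.344] rot [ 0.    -0.    -0.001]
```

View pics/sd15.png

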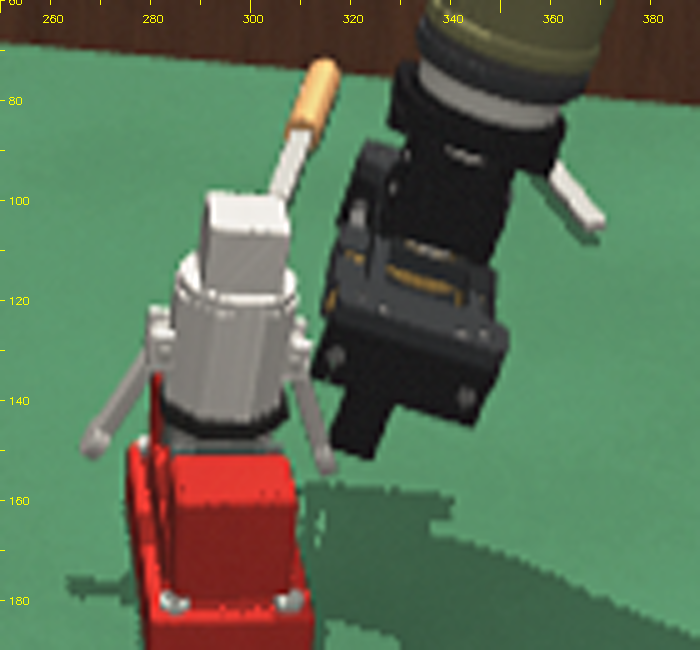

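>>> {"method": "move_arm", "body": {"motion": [[0.4, 0, -0.5, 0, 0, 0, 0], [0.8, 0, -1.5, 0, 0, 0, 0], [1, 0, -4, 0, 0, 0, 0], [1, 0, -8, 0, 0, 0, 0], [1, 0, -12, 0, 0, 0, 0], [1, 0, -16, 0, 0, 0, 0], [1, 0, -20, 0, 0, 0, 0], [1, 0, -20, 0, 0, 0, 0]]}}

```text
clock: 23.25
ee_pos: [446.3, -232.6, 293.8]
orientation: [-0.03, 0.991, 0.024, 0.127]
wrist_force: [0.1, -0.1, -0.4]
finger_gap: 0.005
```

Run:
```python
from arm import *
s=get_state();print(s["ee_pos"],s["clock"],s["wrist_force"])
b=read_camera("side");crop(b,240,80,360,190,6,"pics/sd16.png")
a=read_camera("scene");crop(a,110,150,230,260,6,"pics/sc16.png"); cv2.imwrite("pics/s16.png",a["img"])
import pickle; pickle.dump((a,b),open("c16.pkl","wb"))
```

```text
[ 446.323 -232.6    293.816] 23.25 [ 0.065 -0.059 -0.35 ]
```

View pics/sd16.png

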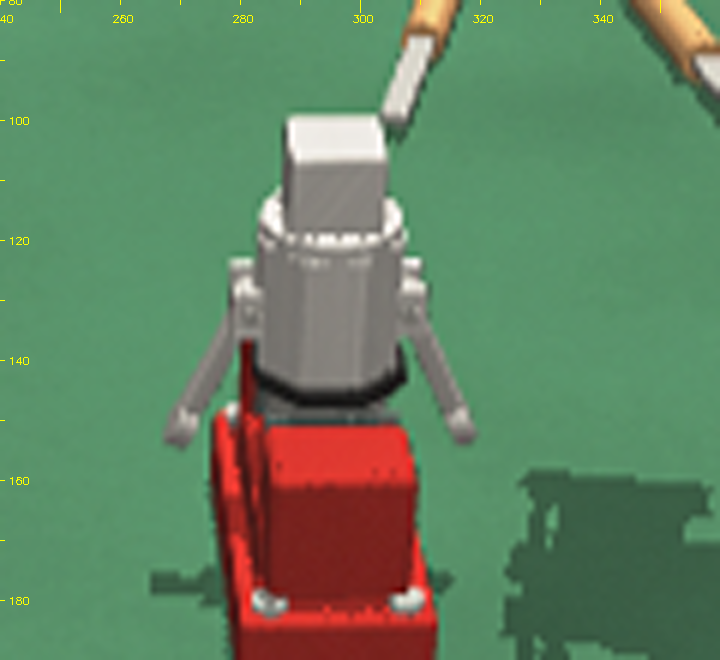

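View pics/sc16.png

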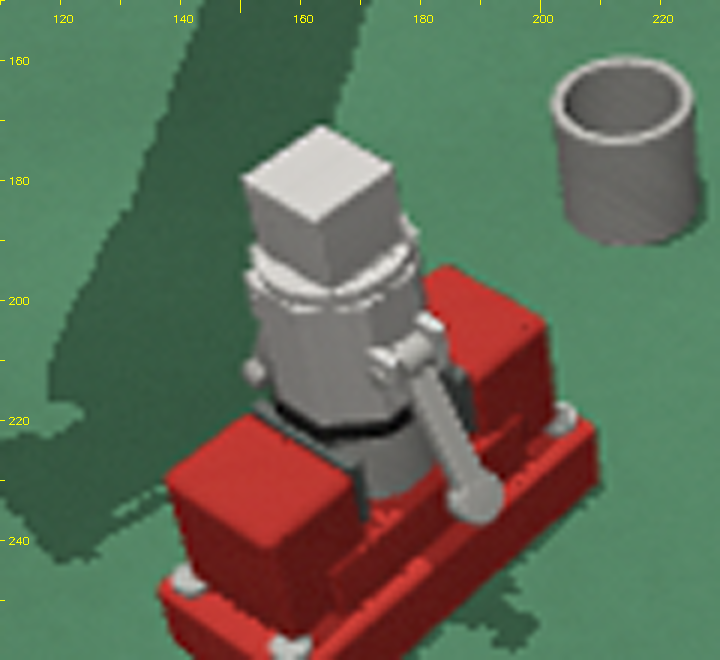

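View pics/s16.png

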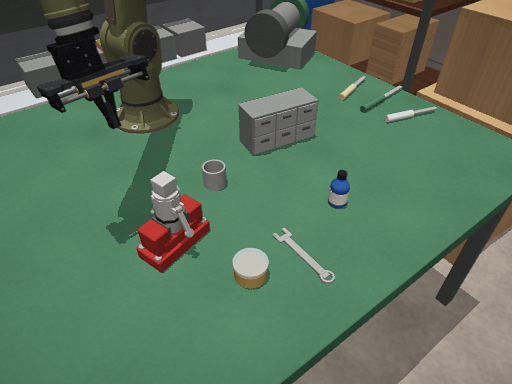

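Run:
```python
from arm import *; import pickle
a,b=pickle.load(open("c16.pkl","rb"))
A=lambda w:(proj(a,w)-[110,150])*6
B=lambda w:(proj(b,w)-[240,80])*6
for sd in (1,-1):
  for q in (1.0,1.15): 
    w=CEN+sd*az(15)*(30+60*np.cos(q))+UP*(129-60*np.sin(q)); print(sd,q,A(w),B(w))
for z in (197,):
  for i in (1,-1):
    for k in (1,-1):
      w=CEN+18*i*az(15)+18*k*az(105)+UP*z; print("tail",i,k,A(w),B(w), B(w-UP*30))
x=[tri((a,110+u/6,150+v/6),(b,240+U/6,80+V/6)) for (u,v),(U,V) in [((392,168),(387,161)),((241,178),(386,118)) ,((318,126),(386,160))]]
print(x)
```

```text
1 1.0 [490.931 491.682] [160.658 410.281]
1 1.15 [476.154 489.75 ] [180.513 419.463]
-1 1.0 [251.934 341.479] [477.986 407.573]
-1 1.15 [268.095 358.58 ] [457.055 417.105]
tail 1 1 [394.768 157.262] [290.166 155.151] [286.649 228.727]
tail 1 -1 [313.692 213.562] [282.837 112.74 ] [279.521 185.061]
tail -1 1 [320.128 115.97 ] [388.605 154.292] [383.56  227.887]
tail -1 -1 [238.724 169.959] [378.697 111.901] [373.932 184.239]
[(array([ 554.719, -176.843,  187.732]), [np.float64(13.732555193660987), np.float64(13.732555193661083)]), (array([ 552.706, -220.755,  193.609]), [np.float64(1.4237226425708138), np.float64(1.4237226425707858)]), (array([ 546.171, -187.552,  193.92 ]), [np.float64(0.15682994689867696), np.float64(0.1568299468986361)])]
```

Run:
```python
from bench import *
print(hand_in())
```

```text
the job is handed in; nothing more can be done
None
```

The coupling is on the adaptor mouth-down with both cam arms swung down, and I handed the job in at about 23 s on the robot's clock. No verdict comes back, so the checks below are my own.

**What I did**
- I gripped the coupling by its square tail, lifted it, turned it mouth-down and lowered it onto the adaptor with its arms to the vise's open sides.
- I pressed the coupling down past first contact at the seal. It travelled about 6 mm further, then stopped against about 27 N.
- I let go, then pushed the outer arm down and after it the inner arm, each from above with the closed fingers, and backed the robot away clear of everything.

**What my last checks showed**
- **Arms:** both tips project within about 1.5 pixels of where the 1.15 rad stop would put them. The outer tip triangulated to 51 mm from the axis and 70 mm high, against 54.5 and 74 mm expected.
- **Seating:** the coupling looks upright, with only a thin dark line of seal under its rim. It leaned slightly while the arms were pushed and stood straight again afterwards.
- **Bystanders:** the tin, bottle, sleeve and wrench look unmoved in the scene picture. I did not measure them again.

**What disagreed:** the two fixed cameras differ from each other by about 5 mm. The tail top triangulated to 194 mm where 197 mm means fully home. The bare adaptor also read about 2 mm low, so I took this as camera bias. That makes the felt stop the main evidence for being fully home.

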